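# Set chamber slides to settle in the humid chamber

### The arm

A 6-joint arm with a two-finger parallel gripper is mounted at the origin on the work surface. World frame = base frame: x ahead of the robot, y to its left, z up, the work surface at z = 0. Lengths are in m, angles in rad, forces in N, time in s.
With the tool pointing down it reaches from about 0.375 to 0.975 m from the base axis. Payload 3.8 kg.
Tool frame: the origin (TCP) lies midway between the tips of the shut fingers; the grasp point (between the pads) lies 19 mm behind it; z points along the fingers, y is the direction in which the jaws open and shut (so a half turn about z gives the same grasp; the last joint's range is limited). The gripper opens to 85 mm and grips with 20 to 120 N. Pads are 22 mm wide; open, the fingers measure 114 mm over their backs; the gripper's body (76 mm by 85 mm) begins 54 mm behind the grasp point. The pads swing forward as they close: fully open they stand 13 mm farther back than shut.
Start: joints at [-1.145, 0.264, 1.604, -0, 1.274, -0.037], TCP at [0.301, -0.604, 0.231] pointing down, gripper open.
Joint ranges: [-2.63, 2.63], [-0.94, 2.18], [0.31, 2.57], [-1.31, 4.45], [0, 2.66], [-2.55, 2.55]. Speed limits (rad/s): [2.57, 2.57, 3.14, 3.14, 3.14, 3.14].

### API

Orientations are given as a rotation vector (axis times angle).
In Python, from workcell import bot gives the robot as it stands. The module is installed in compiled form; this text tells all that it offers.
- The arm moves only by the tool move_arm, never from a script. Its argument "steps" is a list of rows, each a list of 5 numbers: the shift along the tool's x, y, z in mm, then the turn about the tool's z in degrees, then the opening in per cent of the stroke, from 0 (shut) to 100 (fully open). In form: [[tx, ty, tz, turn, claw], ...]. A call has 1 to 20 rows; each row is the pose to reach, as a shift and turn from the pose commanded when the call began, along the tool's axes at that moment; what a row does not reach only later rows make up. A row lasts 1/10 s, in which the tool goes at most 50 mm and 8.59 degrees, less where a joint would pass 70% of its speed; a pose out of reach is approached as far as the arm can. A call with a gripper value outside its range is refused whole. The fingers move at their own pace and stop on an object; "newtons" is the grip in N (left out, the last holds). Time passes only in rows, so rows that repeat a pose let the fingers close. It gives the time, the measured TCP pose, the force and the opening at its end, in the units of the state.
- bot.read_state(): the state, without advancing time (a new reading comes with each control period).
- bot.read_camera(name): name is "side" or "top" or "wrist"; returns a dict with "pixels" (420x560x3 uint8, red, green, blue), "depth" (420x560 float32, m along the optical axis (not along the pixel's ray), 0 where there is no reading), "fovy" (degrees; the focal length in pixels is half the picture's height over the tangent of half this angle, whatever the lens; pixels are square), "cx", "cy" (the principal point, pixels), "xyz" and "attitude" of the camera in the world. Camera axes: x right, y up, looking along -z (the intrinsics and any distortion apply to the point x, -y, -z); pixel columns grow to the right and rows downward; lengths in m; the calibration is good to about 2 mm. A picture is of the moment at which its call begins.
- bot.finish_job(): hands the job in, once; it reports no verdict.
The state is a dict: "time": time; "q": joint angles; "joint_vel": joint speeds; "joint_torque": joint torques, N m; "tool_pos": TCP position; "tcp_rot": TCP orientation; "wrist_force": force on the tool from outside, world axes, zero at the start; "torque": the same for the moment, N m; "width": opening from 0.0 (shut) to 1.0 (fully open).
Only numpy, scipy, OpenCV 4.12 (cv2) and the standard library are available. Lean on these libraries where they do the work, as an engineer would, in place of code of your own. Each camera call takes 0.05 s, during which the arm holds its last target.

### The job

Get the chamber slides ready to settle: take the forceps off the open humid chamber and lay them across both plates of the instrument rest, and lay every chamber slide from the bench flat across the two rails inside the chamber, side by side and square to the rails. Then put the cover on so that it sits flush all round, and only after that push the timer's plunger fully down to start it and let it spring back. Leave the other labware standing where it is.

Things in the scene. Friction and masses are not known exactly. Their poses are not given: they have to be found in the camera images.
- tray: open black tray of a humid chamber, fixed, 108 x 342 mm outside, 45 mm high, walls 4 mm, floor 4 mm thick. Origin at the centre of its underside; x across its width, y along its length, z up. Two grey rails run along y inside it: each 6 mm wide, centred at x = -25 and +25 mm, from y = -158 to +158 mm, their tops at z = 18 mm
- cover: smoky clear lift-off cover of the humid chamber, 180 g: a plate 118 x 352 x 4 mm, under it a lip 90 x 324 x 6 mm that drops inside the tray's walls with 5 mm to spare all round, so the plate lies on the rim. Origin at the centre of the lip's underside; x across its width, y along its length, z up; the plate's top is at z = 10 mm. Fully seated, its origin is 39 mm above the tray's. Starts flat on the bench, lip down
- cover_handle (a point): centre of the black bar on top of the cover: bar 70 mm long along the cover's y, 14 mm wide, 10 mm high, its top 34 mm above the cover's origin, carried by two posts at its ends with 46 mm clear between them and 14 mm clear below the bar
- slide1: a chamber slide: a clear glass slide 76 x 25 x 2 mm with a lidded block of wells 52 x 25 x 14 mm on it, 16 mm tall in all, the sides of slide and block flush, 30 g. Origin at the centre of the slide's underside; x along its 76 mm length, towards the bare frosted label end; y across its width; z up. The well block's centre is at x = -9 mm, from x = -35 to +17 mm. Starts lying on the bench, well block up
- slide2: a chamber slide: a clear glass slide 76 x 25 x 2 mm with a lidded block of wells 52 x 25 x 14 mm on it, 16 mm tall in all, the sides of slide and block flush, 30 g. Origin at the centre of the slide's underside; x along its 76 mm length, towards the bare frosted label end; y across its width; z up. The well block's centre is at x = -9 mm, from x = -35 to +17 mm. Starts lying on the bench, well block up
- slide3: a chamber slide: a clear glass slide 76 x 25 x 2 mm with a lidded block of wells 52 x 25 x 14 mm on it, 16 mm tall in all, the sides of slide and block flush, 30 g. Origin at the centre of the slide's underside; x along its 76 mm length, towards the bare frosted label end; y across its width; z up. The well block's centre is at x = -9 mm, from x = -35 to +17 mm. Starts lying on the bench, well block up
- slide4: a chamber slide: a clear glass slide 76 x 25 x 2 mm with a lidded block of wells 52 x 25 x 14 mm on it, 16 mm tall in all, the sides of slide and block flush, 30 g. Origin at the centre of the slide's underside; x along its 76 mm length, towards the bare frosted label end; y across its width; z up. The well block's centre is at x = -9 mm, from x = -35 to +17 mm. Starts lying on the bench, well block up
- slide5: a chamber slide: a clear glass slide 76 x 25 x 2 mm with a lidded block of wells 52 x 25 x 14 mm on it, 16 mm tall in all, the sides of slide and block flush, 30 g. Origin at the centre of the slide's underside; x along its 76 mm length, towards the bare frosted label end; y across its width; z up. The well block's centre is at x = -9 mm, from x = -35 to +17 mm. Starts lying on the bench, well block up
- slide6: a chamber slide: a clear glass slide 76 x 25 x 2 mm with a lidded block of wells 52 x 25 x 14 mm on it, 16 mm tall in all, the sides of slide and block flush, 30 g. Origin at the centre of the slide's underside; x along its 76 mm length, towards the bare frosted label end; y across its width; z up. The well block's centre is at x = -9 mm, from x = -35 to +17 mm. Starts lying on the bench, well block up
- forceps: steel forceps 127 mm long, lying on their side, 8 mm high, 14 mm across at the middle (from x = -12 to +18 mm) and narrowing to both ends; rigid, 40 g. Origin midway along the underside; x along their length towards the tips, z up. Start lying across the tray on its rim, so their underside is 45 mm above the bench
- rest: aluminium instrument rest, fixed: foot 62 (x) x 110 (y) x 6 mm with two upright plates across it, each 6 mm thick and 62 mm wide, centred at y = -35 and +35 mm; the forceps lie across both plates, along y. Plate tops are 40 mm above the origin, with a 6 mm high, 5 mm wide stop at each end leaving 52 mm free between. Origin at the centre of its underside
- rest_top (a point): point between the two plates of the rest, level with their tops
- timer: white bench timer, fixed, 80 x 100 x 40 mm, a grey display strip near its -x edge. Origin at the centre of its underside
- plunger_top (a point): centre of the top face of the timer's round grey start plunger (32 mm across), 70 mm above the bench when up; it moves down with the plunger
- plunger (a joint): travel of the timer's sprung plunger in m: 0 up, 0.010 fully down; pushing it starts at 5 N and takes 10 N at the bottom stop, and it springs back when let go
- dish1: bystander: closed Petri dish, 60 mm across, 16 mm high, beside the slides; origin under its centre
- dish2: bystander: closed Petri dish, 92 mm across, 16 mm high
- beaker1: bystander: glass beaker, 60 mm across, 75 mm high
- beaker2: bystander: glass beaker, 76 mm across, 95 mm high
- flask1: bystander: flat culture flask standing up, 38 x 80 x 141 mm, blue cap
- flask2: bystander: small flat culture flask standing up, 24 x 45 x 91 mm, green cap
- bottle: bystander: amber jar, 60 mm across, 100 mm high
- slidebox: bystander: cardboard slide box, 90 x 180 x 32 mm
- rim_mid (a point): point in the middle of the tray's open top, level with the rim, 45 mm above the tray's origin
Not all that is in view belongs to the job. What is shaped like the slide3 but green is not meant.

How it is judged:
By the outcome, as a careful person would: the job done as asked, in the order asked, and still so for the second after the job is handed in, with the robot touching nothing.
Of slide1, slide2, slide3, slide4, slide5, slide6 only 4 to 6 are there at a start; the rules pass over those that are not, and their reading is None.
At some moment in a run one of slide1, slide2, slide3, slide4, slide5, slide6 may be knocked a few centimetres aside while the robot is not near it.
It also fails if it takes over 210 s, if anything falls off the work surface, if the arm or the gripper's body presses on something with over 40 N, if the wrist force passes 120 N, or if a joint passes its speed limit or range.

## Working session

There is one attempt and no reset: what is moved stays moved. The work goes in short steps, Python scripts to look and compute and a tool call to move; the robot and the scene stay as the last step left them, time stands still between calls to the robot, and variables do not carry over. Pictures are saved under pics/ and viewed, and the job is handed in when it is done.

Besides the shell and the picture viewer there is one more tool, called after "Emit:" by a JSON object that holds its "api" and its "payload". move_arm: Moves the arm, as the interface text tells. Its arguments: {"type":"object","properties":{"steps":{"type":"array","items":{"type":"array","items":{"type":"number"}}},"newtons":{"type":"number"}},"required":["steps"]}

```bash
mkdir -p pics; cat > h.py <<'E'
import numpy as np, cv2
from workcell import bot
def snap(n,f):
    c=bot.read_camera(n); np.savez(f'pics/{f}.npz',**c); cv2.imwrite(f'pics/{f}.png',c['pixels'][:,:,::-1]); return c
E
python3 - <<'E'
from h import *
for n in ['side','top','wrist']:
    c=snap(n,n+'0'); print(n,{k:v for k,v in c.items() if k not in('pixels','depth')})
print(bot.read_state())
E
```

```text
side {'fovy': 43.23977674896863, 'cx': 282.57414776954727, 'cy': 203.80608643378508, 'xyz': array([0.48159243, 1.16478145, 0.91015001]), 'attitude': array([ 0.01183945, -1.40666389, -2.74176971])}
top {'fovy': 56.8336493882598, 'cx': 282.38359772621004, 'cy': 206.37024173140938, 'xyz': array([ 0.48120952, -0.01096877,  1.24331394]), 'attitude': array([ 0.03243764, -0.00658032, -1.59630111])}
wrist {'fovy': 66.76762547080702, 'cx': 278.92873402337153, 'cy': 209.83890962995596, 'xyz': array([ 0.37696822, -0.56630535,  0.37277037]), 'attitude': array([-0.29970041,  0.18599381, -1.09717715])}
{'time': 0.15, 'q': array([-1.14487859e+00,  2.64616654e-01,  1.60506322e+00,  2.28658432e-05,
        1.27367088e+00, -3.69333889e-02]), 'joint_vel': array([ 0.00146059, -0.00235575, -0.00487092, -0.00027925, -0.00209193,
       -0.00098619]), 'joint_torque': array([ 3.72068971e-04, -5.15905380e+01, -3.67960525e+01, -1.18083949e-04,
        7.97587592e-03,  1.21126821e-06]), 'tool_pos': array([ 0.30114277, -0.6034782 ,  0.2302218 ]), 'tcp_rot': array([-3.05615838e+00, -7.20165498e-01,  4.99770883e-04]), 'wrist_force': array([ 0.73978875, -0.51801469, -1.02014432]), 'torque': array([-0.02390562,  0.01123764, -0.06506359]), 'width': 0.9974124190084795}
```

View pics/top0.png

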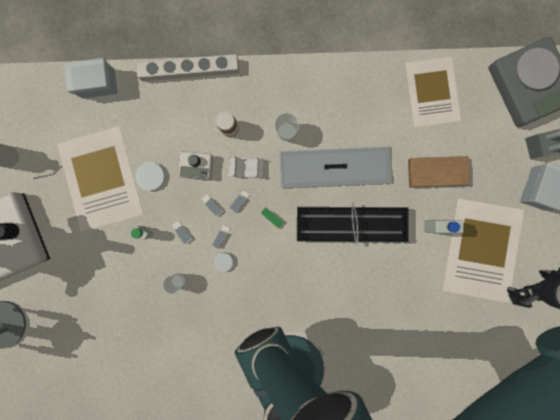

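View pics/side0.png

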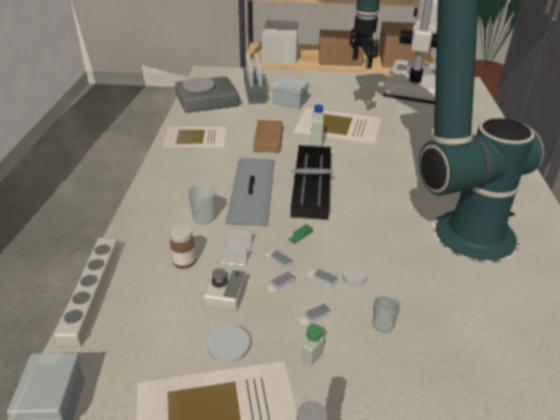

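View pics/wrist0.png

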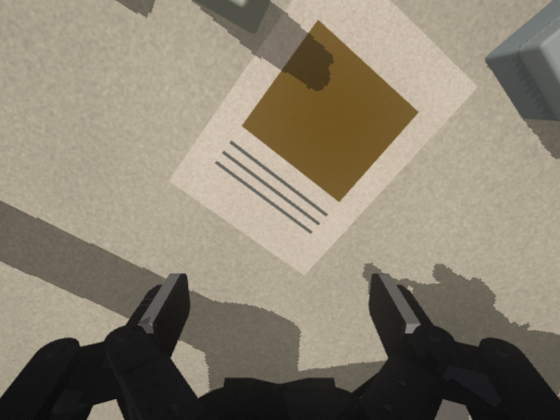

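Four slides are visible at about (213,206), (240,202), (183,233) and (221,237). The green look-alike is at (272,217), and the forceps lie across the tray at (355,224). I'll enlarge this area.

```bash
cat >> h.py <<'E'
from scipy.spatial.transform import Rotation as R
def load(f): return dict(np.load(f'pics/{f}.npz'))
def foc(c): return c['pixels'].shape[0]/2/np.tan(np.radians(float(c['fovy'])/2))
def w(c,u,v,d):
    f=foc(c); p=np.stack([(u-c['cx'])*d/f,-(v-c['cy'])*d/f,-d*np.ones_like(np.asarray(u,float))],-1)
    return p@R.from_rotvec(c['attitude']).as_matrix().T+c['xyz']
def atz(c,u,v,z):
    Rm=R.from_rotvec(c['attitude']).as_matrix(); f=foc(c)
    r=Rm@np.array([(u-c['cx'])/f,-(v-c['cy'])/f,-1]); t=(z-c['xyz'][2])/r[2]; return c['xyz']+t*r
def cloud(c):
    v,u=np.mgrid[0:420,0:560]; return w(c,u,v,c['depth'])
def proj(c,P):
    Rm=R.from_rotvec(c['attitude']).as_matrix(); q=(np.asarray(P)-c['xyz'])@Rm; f=foc(c)
    return c['cx']+f*q[...,0]/-q[...,2], c['cy']-f*q[...,1]/-q[...,2]
def crop(f,u0,v0,u1,v1,s,o):
    im=cv2.imread(f'pics/{f}.png')[v0:v1,u0:u1]; cv2.imwrite(f'pics/{o}.png',cv2.resize(im,None,fx=s,fy=s,interpolation=cv2.INTER_CUBIC))
E
python3 - <<'E'
from h import *
c=load('top0')
crop('top0',120,140,300,270,4,'c1'); crop('top0',270,130,420,250,5,'c2')
P=cloud(c)
for u,v in [(100,300),(330,270),(500,60),(200,330)]: print(P[v,u])
z=np.where((P[...,2]<.2)&(c['depth']>0),P[...,2],0)
im=cv2.applyColorMap(np.clip(z*255/.15,0,255).astype(np.uint8),cv2.COLORMAP_JET)[130:300,110:420]
cv2.imwrite('pics/z0.png',cv2.resize(im,None,fx=2.5,fy=2.5,interpolation=cv2.INTER_NEAREST))
E
```

```text
[ 0.2264281   0.60296451 -0.00150656]
[ 0.48120952 -0.01096877  1.24331394]
[ 0.94150558 -0.66900111  0.05612582]
[ 0.12413592  0.28224108 -0.00133656]
```

View pics/c1.png

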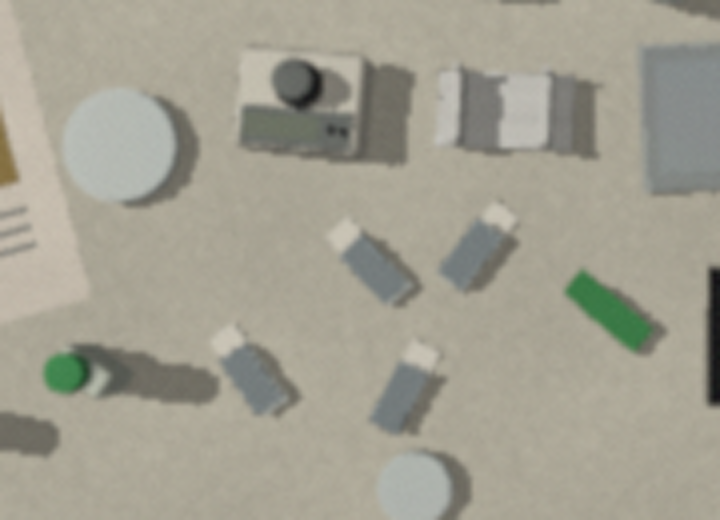

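View pics/c2.png

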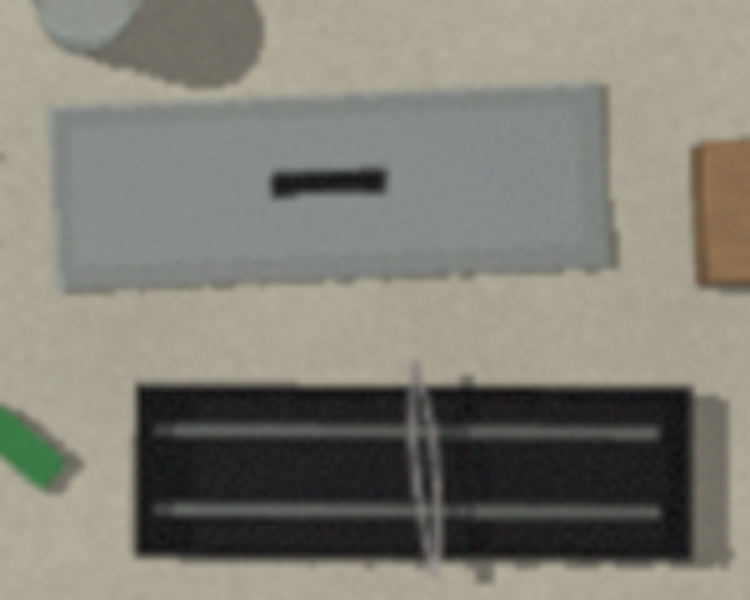

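View pics/z0.png

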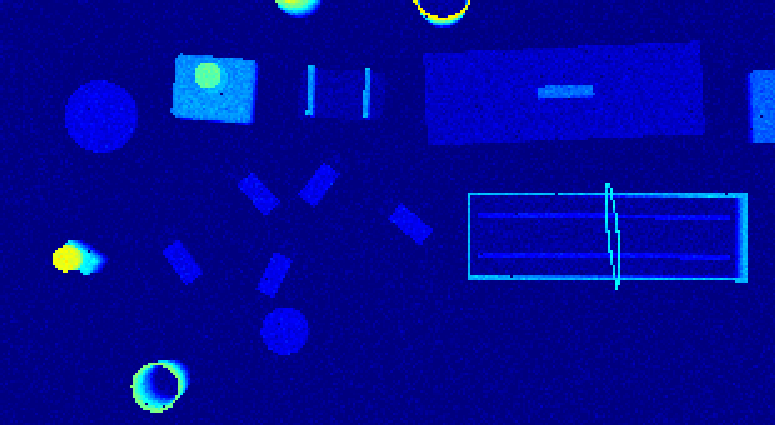

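```bash
cat >> h.py <<'E'
def blobs(c,zlo,zhi,box,minpx=20,dz=0.0015,maskf=None):
    P=cloud(c); P=P.copy(); P[...,2]+=dz
    m=(P[...,2]>zlo)&(P[...,2]<zhi)&(c['depth']>0)&(P[...,0]>box[0])&(P[...,0]<box[1])&(P[...,1]>box[2])&(P[...,1]<box[3])
    if maskf is not None: m&=maskf
    n,l,s,ce=cv2.connectedComponentsWithStats(m.astype(np.uint8),connectivity=8)
    out=[]
    for i in range(1,n):
        if s[i,4]<minpx: continue
        q=P[l==i]; r=cv2.minAreaRect((q[:,:2]*1000).astype(np.float32))
        (a,b),(ww,hh),an=r
        if ww<hh: ww,hh=hh,ww; an+=90
        an=(an+90)%180-90
        out.append(dict(c=(a,b),L=ww,W=hh,yaw=an,z=float(np.median(q[:,2])*1000),px=tuple(np.round(ce[i]).astype(int)),n=int(s[i,4])))
    return out
def pb(bs):
    for b in bs: print('px',tuple(map(int,b['px'])),'c %.1f %.1f'%b['c'],'L %.1f W %.1f yaw %.1f z %.1f n %d'%(b['L'],b['W'],b['yaw'],b['z'],b['n']))
E
python3 - <<'E'
from h import *
c=load('top0')
print('low');pb(blobs(c,.010,.022,(.3,.9,-.35,.7)))
print('cover');pb(blobs(c,.005,.05,(.5,.75,-.4,.0)))
print('mid');pb(blobs(c,.026,.06,(.3,.9,-.6,.7)))
print('hi');pb(blobs(c,.06,.2,(.3,.9,-.6,.7)))
E
```

```text
low
px (100, 95) c 885.1 592.3 L 115.4 W 9.2 yaw -80.4 z 16.0 n 58
px (287, 124) c 771.0 -10.3 L 54.3 W 22.7 yaw -88.6 z 16.5 n 31
px (335, 167) c 633.4 -161.3 L 352.1 W 118.5 yaw -89.0 z 12.7 n 3227
px (150, 176) c 619.2 429.3 L 90.6 W 90.4 yaw -49.4 z 16.8 n 647
px (237, 203) c 525.1 152.7 L 53.1 W 25.6 yaw -38.5 z 18.2 n 132
px (213, 207) c 515.8 230.0 L 52.6 W 25.7 yaw 41.8 z 17.5 n 120
px (274, 219) c 472.2 37.3 L 52.5 W 25.5 yaw 49.1 z 17.8 n 132
px (308, 216) c 479.3 -71.4 L 44.4 W 6.3 yaw 88.6 z 19.3 n 27
px (342, 215) c 478.2 -177.1 L 61.0 W 9.5 yaw 88.5 z 19.7 n 41
px (382, 216) c 474.0 -300.3 L 94.2 W 10.7 yaw 85.1 z 19.2 n 47
px (182, 234) c 430.3 329.2 L 52.9 W 27.4 yaw 35.0 z 17.5 n 134
px (327, 231) c 430.3 -129.6 L 163.2 W 12.7 yaw 88.6 z 19.4 n 91
px (219, 239) c 412.5 211.8 L 53.5 W 24.8 yaw -28.7 z 17.9 n 127
px (380, 232) c 423.2 -290.9 L 115.0 W 12.7 yaw 88.6 z 18.8 n 74
px (388, 240) c 398.8 -322.8 L 54.4 W 3.2 yaw 88.6 z 15.6 n 20
px (223, 262) c 341.8 199.9 L 58.7 W 58.0 yaw -78.1 z 17.6 n 278
cover
px (289, 139) c 722.5 -19.0 L 33.9 W 10.2 yaw -73.3 z 20.5 n 
[... 851 characters left out ...]
) c 633.4 -161.8 L 69.1 W 14.4 yaw -89.0 z 35.7 n 108
px (362, 225) c 451.7 -206.1 L 341.6 W 128.0 yaw 88.5 z 46.6 n 561
px (428, 226) c 439.4 -437.4 L 36.9 W 4.3 yaw -0.7 z 43.4 n 48
px (144, 233) c 443.8 444.7 L 44.6 W 23.8 yaw 40.6 z 52.8 n 89
hi
px (86, 87) c 888.3 593.7 L 127.0 W 23.6 yaw -89.5 z 84.3 n 363
px (226, 123) c 767.1 171.1 L 56.8 W 55.8 yaw 74.5 z 100.4 n 347
px (286, 123) c 751.8 -10.9 L 74.5 W 73.2 yaw 89.2 z 89.7 n 211
px (192, 160) c 660.3 278.5 L 29.9 W 28.1 yaw -88.4 z 70.9 n 88
px (446, 226) c 439.6 -475.1 L 78.8 W 36.5 yaw 89.2 z 107.8 n 423
px (137, 233) c 441.8 447.5 L 29.7 W 28.8 yaw -4.0 z 91.5 n 105
px (172, 276) c 306.8 346.7 L 45.4 W 11.8 yaw -88.6 z 75.1 n 30
```

```bash
cat >> h.py <<'E'
def go(x,y,z,jaw=None,tool=None):
    """print tool-frame shift to world target (mm) and turn so jaw axis (tool y) is at angle jaw deg (mod 180)"""
    s=bot.read_state(); Rm=R.from_rotvec(s['tcp_rot']).as_matrix(); p=s['tool_pos']*1000
    d=Rm.T@(np.array([x,y,z])-p); a=np.degrees(np.arctan2(Rm[1,1],Rm[0,1]))
    t=0
    if jaw is not None:
        t=(a-jaw+90)%180-90   # turn about down axis lowers world angle
    print('p',p.round(1),'jaw %.2f'%a,'q6 %.1f'%np.degrees(s['q'][5]),'t %.2f'%s['time'],'tilt %.2f'%np.degrees(np.arccos(-Rm[2,2])),'F',s['wrist_force'].round(1),'w %.3f'%s['width'])
    print('-> shift',d.round(1),'turn %.1f'%t,'(alt %.1f)'%(t-180*np.sign(t)))
E
python3 - <<'E'
from h import *
c=load('top0'); P=cloud(c)
box=(P[...,0]>.36)&(P[...,0]<.53)&(P[...,1]>-.40)&(P[...,1]<-.01)
m=box&(P[...,2]>.040)&(P[...,2]<.048)&~((P[...,1]>-.24)&(P[...,1]<-.18))
q=P[m][:,:2]*1000; print(cv2.minAreaRect(q.astype(np.float32)),len(q))
m=box&(P[...,2]>.0485)&(P[...,2]<.06); q=P[m]*1000; print(cv2.minAreaRect(q[:,:2].astype(np.float32)),len(q))
for a in q[np.argsort(q[:,0])]: print(a.round(0),end=' ')
crop('top0',335,190,380,255,9,'fc')
go(445,-205,200,88)
E
```

```text
((450.07958984375, -206.04005432128906), (341.6404724121094, 107.44939422607422), 88.48504638671875) 288
((451.74871826171875, -204.76895141601562), (339.8153381347656, 127.9211654663086), 88.03170013427734) 109
[ 387. -213.   56.] [ 390. -213.   53.] [ 393. -216.   55.] [ 394. -213.   57.] [ 395. -373.   49.] [ 396. -342.   50.] [ 396. -330.   49.] [ 396. -216.   55.] [ 397. -213.   56.] [ 397. -321.   50.] [ 397. -309.   50.] [ 398. -275.   49.] [ 398. -263.   50.] [ 399. -224.   49.] [ 399. -217.   54.] [ 400. -190.   49.] [ 400. -181.   49.] [ 401. -373.   49.] [ 402. -101.   51.] [ 402. -211.   50.] [ 403. -216.   57.] [ 405. -217.   53.] [406. -68.  49.] [ 406. -210.   59.] [407. -43.  52.] [ 408. -373.   50.] [ 408. -217.   52.] [ 408. -211.   50.] [ 411. -218.   51.] [ 412. -211.   51.] [ 414. -373.   49.] [ 415. -212.   49.] [ 415. -217.   56.] [ 418. -217.   54.] [ 420. -371.   49.] [ 421. -218.   52.] [ 421. -209.   50.] [ 424. -217.   56.] [ 424. -208.   53.] [ 427. -217.   57.] [ 427. -208.   56.] [ 430. -218.   54.] [ 430. -209.   53.] [ 433. -217.   55.] [ 433. -206.  
[... 713 characters left out ...]
2.   59.] [ 488. -205.   51.] [ 491. -213.   53.] [ 491. -204.   55.] [ 493. -376.   49.] [ 494. -214.   53.] [ 494. -204.   56.] [496. -36.  50.] [ 496. -360.   51.] [ 497. -333.   51.] [ 497. -329.   54.] [ 497. -211.   51.] [ 497. -205.   52.] [ 500. -211.   54.] [ 500. -205.   52.] [ 502. -260.   49.] [ 503. -211.   54.] [ 504. -205.   51.] [ 504. -175.   51.] [505. -37.  49.] [ 505. -150.   49.] [ 506. -211.   55.] [ 507. -205.   51.] [507. -61.  49.] [508. -49.  51.] [ 509. -211.   55.] [ 513. -205.   54.] [ 516. -208.   54.] [ 516. -205.   54.] p [ 301.1 -603.5  230.2] jaw -63.48 q6 -2.1 t 0.15 tilt 0.10 F [ 0.7 -0.5 -1. ] w 0.997
-> shift [ 306.6 -292.3   30.8] turn 28.5 (alt -151.5)
```

View pics/fc.png

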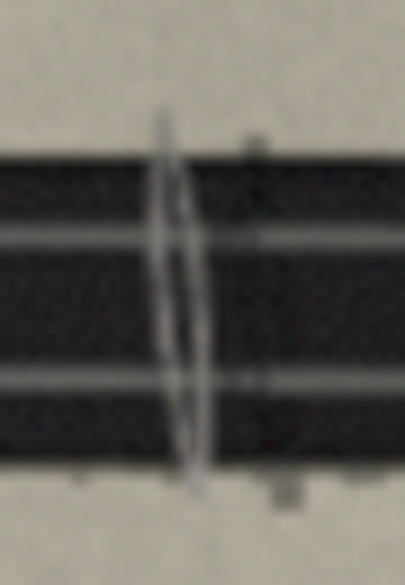

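```bash
python3 - <<'E'
from h import *
go(451,-211,180,93.1)
E
```

```text
p [ 301.1 -603.5  230.2] jaw -63.48 q6 -2.1 t 0.15 tilt 0.10 F [ 0.7 -0.5 -1. ] w 0.997
-> shift [ 309.3 -284.2   50.7] turn 23.4 (alt -156.6)
```

Emit:
{"api": "move_arm", "payload": {"steps": [[30,-28,5,2,100],[70,-64,12,6,100],[106,-97,18,10,100],[142,-130,24,14,100],[178,-163,30,18,100],[214,-196,36,21,60],[250,-230,42,23,50],[286,-262,48,23,50],[309,-284,50,23,50],[309,-284,50,23,50],[309,-284,50,23,50]]}}

```text
time: 1.25
tool_pos: [0.451, -0.2114, 0.1811]
tcp_rot: [3.14, 0.1, -0.001]
wrist_force: [0.4, -1.0, 0.5]
width: 0.498
```

```bash
python3 - <<'E'
from h import *
go(451,-211,180,93.1)
snap('wrist','w1')
E
```

```text
p [ 451.  -211.4  181.1] jaw -86.35 q6 58.4 t 1.25 tilt 0.04 F [ 0.4 -1.   0.5] w 0.498
-> shift [-0.  -0.4  1.1] turn 0.5 (alt -179.5)
```

View pics/w1.png

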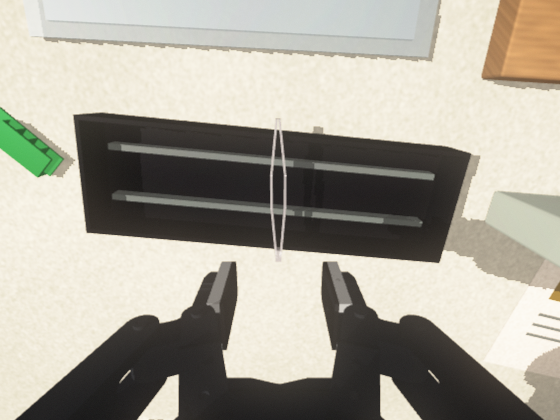

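```bash
python3 - <<'E'
from h import *
c=load('w1')
for u,v in [(278,119),(278,261),(272,183),(286,181)]: print(atz(c,u,v,.049).round(4))
q=cloud(c); 
for y,zlo,zhi in [((-.40,0),.040,.050)]:
    pass
m=(q[...,2]>.041)&(q[...,2]<.0475)&(q[...,0]>.36)&(q[...,0]<.53)&(q[...,1]>-.42)&(q[...,1]<0)&~((q[...,1]>-.24)&(q[...,1]<-.18))
print(cv2.minAreaRect((q[m][:,:2]*1000).astype(np.float32)))
go(451,-209,40,93.1)
E
```

```text
[ 0.5199 -0.2072  0.049 ]
[ 0.3879 -0.2155  0.049 ]
[ 0.465  -0.2053  0.049 ]
[ 0.4676 -0.2176  0.049 ]
((453.29345703125, -203.70950317382812), (343.8080139160156, 108.8234634399414), 88.19931030273438)
p [ 451.  -212.2  181.3] jaw -86.44 q6 58.4 t 1.30 tilt 0.03 F [-0.2 -0.3 -0.9] w 0.501
-> shift [  0.3  -3.3 141.3] turn 0.5 (alt -179.5)
```

Emit:
{"api": "move_arm", "payload": {"steps": [[2,-1,40,0,50],[2,-1,80,0,50],[2,-1,110,0,50],[2,-1,135,0,50],[2,-1,145,0,50],[2,-1,145,0,5],[2,-1,145,0,5],[2,-1,145,0,5],[2,-1,145,0,5],[2,-1,145,0,5],[2,-1,135,0,5],[2,-1,105,0,5],[2,-1,65,0,5],[2,-1,45,0,5],[2,-1,45,0,5]], "newtons": 40}}

```text
time: 2.8
tool_pos: [0.4561, -0.2123, 0.1413]
tcp_rot: [3.136, 0.097, 0.012]
wrist_force: [1.4, -0.2, -0.3]
width: 0.149
```

```bash
python3 - <<'E'
from h import *
go(639,122,136,-3.3)
snap('wrist','w2')
c=load('top0'); P=cloud(c)
for lo,hi in [(.036,.042),(.042,.05)]:
  for b in blobs(c,lo,hi,(.58,.70,.06,.19),8,0): pb([b])
E
```

```text
p [ 456.1 -212.3  141.3] jaw -86.47 q6 58.7 t 2.80 tilt 0.52 F [ 1.4 -0.2 -0.3] w 0.149
-> shift [ 203.1 -322.4    5.3] turn -83.2 (alt 96.8)
px (234, 162) c 653.5 157.1 L 38.0 W 5.8 yaw -7.2 z 39.8 n 19
px (256, 163) c 647.0 85.7 L 34.8 W 3.5 yaw -1.5 z 38.9 n 16
px (233, 172) c 620.9 158.1 L 15.6 W 3.8 yaw -1.2 z 38.7 n 9
px (255, 168) c 630.8 88.8 L 15.6 W 3.2 yaw -1.4 z 43.3 n 8
```

View pics/w2.png

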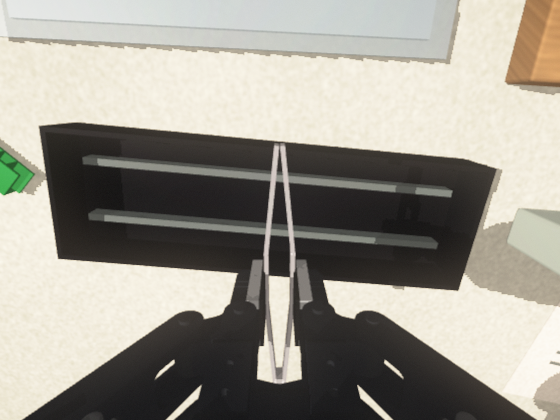

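Emit:
{"api": "move_arm", "payload": {"steps": [[20,-32,0,-8,5],[41,-65,0,-16,5],[61,-97,0,-24,5],[82,-130,0,-32,5],[103,-162,0,-40,5],[123,-194,0,-48,5],[144,-227,0,-56,5],[164,-259,0,-64,5],[185,-291,0,-72,5],[200,-315,0,-78,5],[205,-323,0,-82,5],[205,-323,0,-82,5],[205,-323,0,-82,5],[205,-323,0,-82,5]]}}

```text
time: 4.25
tool_pos: [0.6367, 0.1233, 0.1353]
tcp_rot: [-2.308, -2.13, 0.003]
wrist_force: [-0.2, -0.4, -1.1]
width: 0.152
```

```bash
python3 - <<'E'
from h import *
go(639,122,32,-4)
snap('wrist','w3');snap('top','t3');snap('side','s3')
E
```

```text
p [636.7 123.3 135.3] jaw -4.59 q6 13.4 t 4.25 tilt 0.12 F [-0.2 -0.4 -1.1] w 0.152
-> shift [ -1.    2.6 103.3] turn -0.6 (alt 179.4)
```

View pics/w3.png

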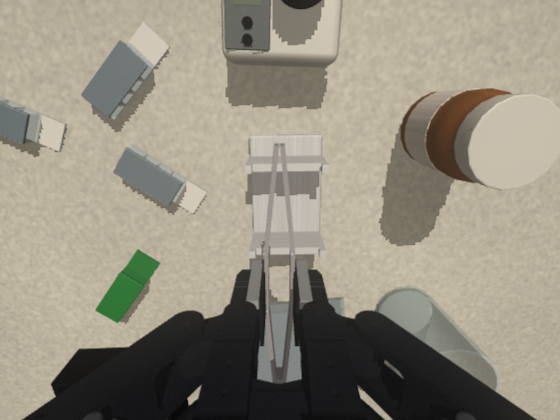

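View pics/t3.png

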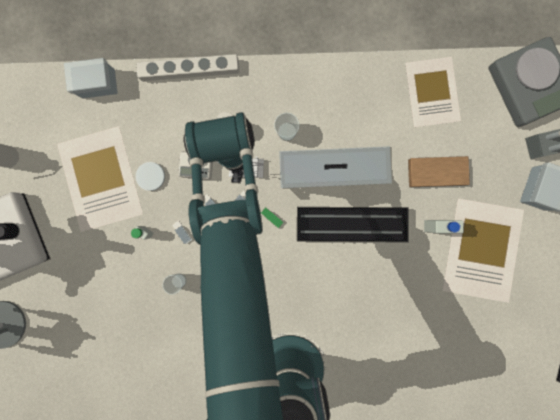

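```bash
python3 - <<'E'
from h import *
c=load('w3'); pb(blobs(c,.036,.0485,(.58,.70,.04,.22),30,0))
E
```

```text
px (257, 167) c 623.6 159.7 L 19.7 W 6.4 yaw -4.4 z 40.4 n 237
px (279, 166) c 639.1 159.0 L 5.8 W 3.8 yaw 85.4 z 40.1 n 45
px (308, 166) c 660.2 157.4 L 31.0 W 6.4 yaw -3.8 z 40.2 n 387
px (255, 250) c 615.0 90.5 L 11.5 W 6.7 yaw -2.9 z 40.7 n 142
px (279, 249) c 633.5 89.5 L 17.5 W 6.8 yaw -5.5 z 39.9 n 183
px (310, 249) c 658.7 87.4 L 24.9 W 7.1 yaw -3.9 z 40.3 n 290
```

Emit:
{"api": "move_arm", "payload": {"steps": [[-1,3,40,-1,5],[-1,3,70,-1,5],[-1,3,90,-1,5],[-1,3,99,-1,5],[-1,3,103,-1,5],[-1,3,104,-1,5],[-1,3,104,-1,5]]}}

```text
time: 5.1
tool_pos: [0.642, 0.123, 0.0337]
tcp_rot: [2.287, 2.152, 0.003]
wrist_force: [0.4, 0.2, 0.2]
width: 0.149
```

```bash
python3 - <<'E'
from h import *
go(639,122,31,-4)
snap('side','s4'); crop('s4',180,200,300,320,5,'s4c')
E
```

```text
p [642.  123.   33.7] jaw -3.50 q6 12.2 t 5.10 tilt 0.15 F [0.4 0.2 0.2] w 0.149
-> shift [-1.2 -2.9  2.7] turn 0.5 (alt -179.5)
```

View pics/s4c.png

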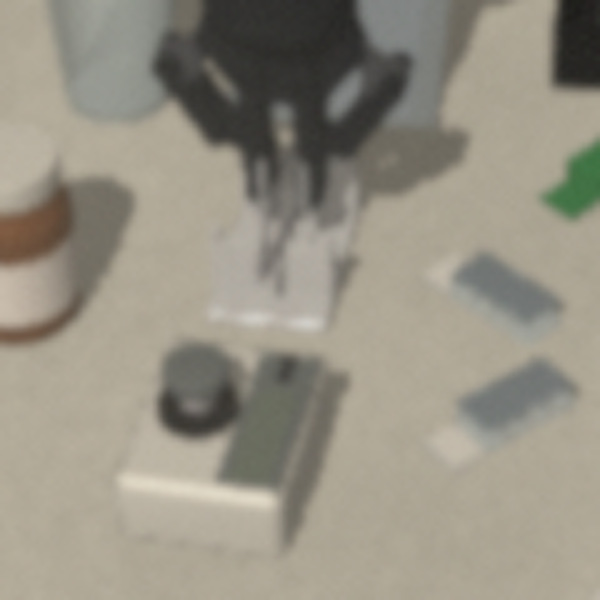

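Emit:
{"api": "move_arm", "payload": {"steps": [[0,0,1,0,5],[0,0,2,0,5],[0,0,2,0,5]]}}

```text
time: 5.45
tool_pos: [0.6419, 0.1232, 0.0324]
tcp_rot: [2.287, 2.152, 0.003]
wrist_force: [-1.9, -0.4, 6.3]
width: 0.15
```

```bash
python3 - <<'E'
from h import *
go(639,122,31,-4)
E
```

```text
p [641.9 123.2  32.4] jaw -3.48 q6 12.2 t 5.45 tilt 0.14 F [-1.9 -0.4  6.3] w 0.150
-> shift [-1.3 -2.8  1.4] turn 0.5 (alt -179.5)
```

Contact is 6 N, so I'll release and rise.

Emit:
{"api": "move_arm", "payload": {"steps": [[0,0,-1,0,20],[0,0,-1,0,28],[0,0,-1,0,35],[0,0,-1,0,40],[0,0,-20,0,40],[0,0,-50,0,40],[0,0,-90,0,40],[0,0,-110,0,40],[0,0,-110,0,40]]}}

```text
time: 6.35
tool_pos: [0.6438, 0.1234, 0.145]
tcp_rot: [2.285, 2.15, 0.011]
wrist_force: [0.8, 0.2, -0.1]
width: 0.396
```

```bash
python3 - <<'E'
from h import *
snap('wrist','w5')
# slide A block center 525.1,152.7 yaw -38.5
go(525,153,120,-38.5+90)
E
```

```text
p [642.2 123.2 142.4] jaw -3.48 q6 12.2 t 6.40 tilt 0.24 F [ 0.4 -0.4 -0. ] w 0.400
-> shift [  22.6 -118.9   21.9] turn -55.0 (alt 125.0)
```

View pics/w5.png

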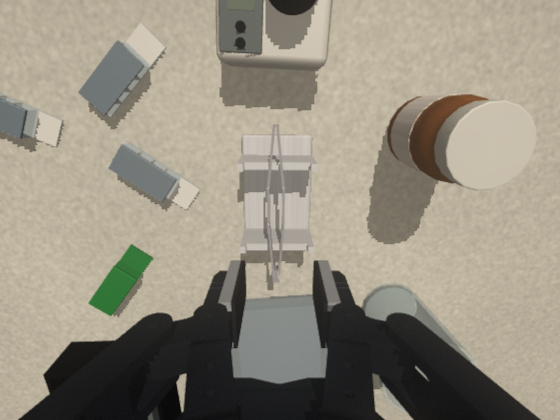

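```bash
python3 - <<'E'
from h import *
c=load('w5'); pb(blobs(c,.012,.020,(.38,.58,.0,.36),60,0))
E
```

```text
px (111, 77) c 517.8 230.8 L 53.2 W 26.3 yaw 41.6 z 16.0 n 2436
px (12, 118) c 429.4 205.5 L 26.5 W 21.9 yaw 62.9 z 15.9 n 820
px (141, 172) c 527.5 153.9 L 53.2 W 26.1 yaw -39.8 z 16.2 n 1843
px (112, 290) c 474.2 38.8 L 54.3 W 25.6 yaw 48.5 z 16.3 n 1261
```

```bash
python3 - <<'E'
from h import *
for f,tz in [('w5',.1424),('w2',.1413),('w1',.1813),('wrist0',.2302)]:
    c=load(f); q=cloud(c); m=(c['depth']>0)&(c['depth']<.22)&(q[...,2]<.25)
    print(f, [round(float(v)*1000,1) for v in np.percentile(q[m][:,2]-tz,[0.1,0.5,2,5])])
go(526.5,153.5,100,-39.2+90)
E
```

```text
w5 [-104.9, -103.5, -102.4, -101.1]
w2 [2.9, 8.0, 13.8, 15.7]
w1 [3.1, 5.4, 10.0, 16.4]
wrist0 [12.7, 12.8, 13.0, 13.5]
p [642.2 123.2 142.4] jaw -3.48 q6 12.2 t 6.40 tilt 0.24 F [ 0.4 -0.4 -0. ] w 0.400
-> shift [  23.2 -117.5   41.9] turn -54.3 (alt 125.7)
```

Emit:
{"api": "move_arm", "payload": {"steps": [[5,-20,5,-8,50],[8,-45,12,-16,50],[13,-70,20,-25,50],[18,-95,30,-33,50],[22,-112,38,-42,50],[23,-117,42,-50,50],[23,-117,42,-54,50],[23,-117,42,-54,50],[23,-117,42,-54,50]]}}

```text
time: 7.3
tool_pos: [0.5243, 0.1528, 0.0968]
tcp_rot: [-1.063, -2.954, 0.002]
wrist_force: [-0.9, -0.1, 0.8]
width: 0.496
```

```bash
python3 - <<'E'
from h import *
go(526.5,153.5,5,-39.2+90)
c=snap('wrist','w6')
pb(blobs(c,.012,.020,(.38,.58,.0,.40),60,0))
E
```

```text
p [524.3 152.8  96.8] jaw 50.41 q6 -36.8 t 7.30 tilt 0.14 F [-0.9 -0.1  0.8] w 0.496
-> shift [-1.3  2.1 91.8] turn -0.4 (alt 179.6)
px (244, 39) c 417.3 211.6 L 47.9 W 25.7 yaw -28.2 z 16.2 n 3305
px (360, 144) c 517.6 230.6 L 53.6 W 25.7 yaw 41.7 z 16.2 n 2845
px (283, 218) c 527.2 153.4 L 53.6 W 25.6 yaw -39.0 z 16.3 n 2244
px (127, 257) c 473.9 38.5 L 53.3 W 26.3 yaw 49.0 z 16.4 n 2103
```

View pics/w6.png

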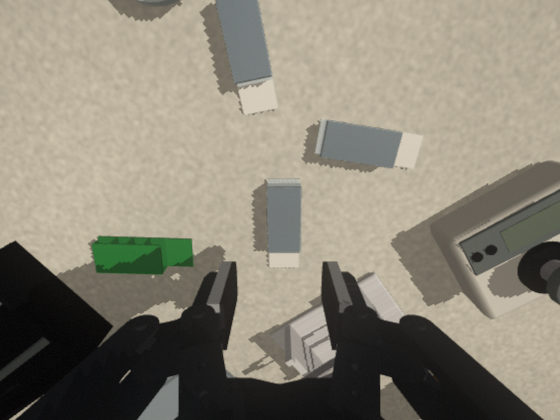

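Emit:
{"api": "move_arm", "payload": {"steps": [[-2,2,40,0,50],[-2,2,70,0,50],[-2,2,85,0,50],[-2,2,91,0,50],[-2,2,91,0,50],[-2,2,91,0,15],[-2,2,91,0,15],[-2,2,91,0,15],[-2,2,91,0,15],[-2,2,85,0,15],[-2,2,60,0,15],[-2,2,20,0,15],[-2,2,0,0,15],[-2,2,0,0,15]], "newtons": 30}}

```text
time: 8.75
tool_pos: [0.531, 0.154, 0.1025]
tcp_rot: [1.059, 2.951, 0.006]
wrist_force: [0.4, 0.2, -0.7]
width: 0.281
```

```bash
python3 - <<'E'
from h import *
# tray center ~ (451.5,-205) yaw -1.6 ; slot y offsets
tc=np.array([451.5,-205]); a=np.radians(-1.6); X=np.array([np.cos(a),np.sin(a)]);Y=np.array([-np.sin(a),np.cos(a)])
for o in (-75,-25,25,75): print(o,(tc-9*X+o*Y).round(1))
p=tc-9*X-75*Y
go(p[0],p[1],100,88.4)
c=snap('wrist','w7')
E
```

```text
-75 [ 440.4 -279.7]
-25 [ 441.8 -229.7]
25 [ 443.2 -179.8]
75 [ 444.6 -129.8]
p [531.  154.  102.5] jaw 50.52 q6 -36.9 t 8.75 tilt 0.43 F [ 0.4  0.2 -0.7] w 0.281
-> shift [-205.8 -392.4    1. ] turn -37.9 (alt 142.1)
```

View pics/w7.png

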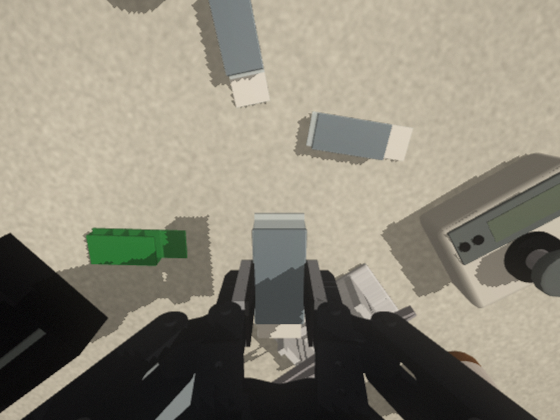

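Emit:
{"api": "move_arm", "payload": {"steps": [[-8,-16,0,8,15],[-20,-39,0,16,15],[-33,-63,0,25,15],[-46,-87,0,33,15],[-59,-112,0,42,15],[-72,-136,0,50,15],[-85,-161,0,59,15],[-98,-186,0,67,15],[-111,-211,0,76,15],[-124,-236,0,84,15],[-137,-260,0,93,15],[-150,-285,0,101,15],[-163,-310,0,110,15],[-176,-335,0,118,15],[-189,-360,0,127,15],[-200,-380,0,135,15],[-206,-392,0,142,15],[-206,-392,0,142,15],[-206,-392,0,142,15],[-206,-392,0,142,15]]}}

```text
time: 10.8
tool_pos: [0.4373, -0.279, 0.0973]
tcp_rot: [-3.14, 0.037, 0.002]
wrist_force: [0.8, 0.3, 0.5]
width: 0.28
```

```bash
python3 - <<'E'
from h import *
go(440.4,-279.7,24,88.4)
c=snap('wrist','w8')
E
```

```text
p [ 437.3 -279.    97.3] jaw -91.34 q6 56.0 t 10.80 tilt 0.12 F [0.8 0.3 0.5] w 0.280
-> shift [ 3.2  0.7 73.3] turn 0.3 (alt -179.7)
```

View pics/w8.png

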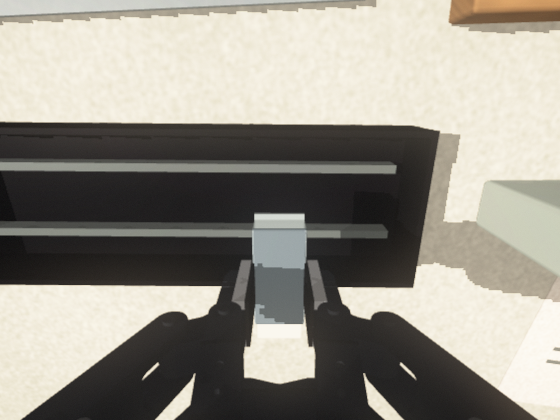

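Emit:
{"api": "move_arm", "payload": {"steps": [[21,1,15,0,15],[21,1,45,0,15],[21,1,63,0,15],[21,1,70,0,15],[21,1,72,0,15],[21,1,73,0,15],[21,1,73,0,15]]}}

```text
time: 11.55
tool_pos: [0.4585, -0.2807, 0.0268]
tcp_rot: [-3.14, 0.038, 0.002]
wrist_force: [-4.1, 3.2, 8.4]
width: 0.283
```

```bash
python3 - <<'E'
from h import *
go(458.4,-280,24,88.4)
E
```

```text
p [ 458.5 -280.7   26.8] jaw -91.39 q6 57.2 t 11.55 tilt 0.11 F [-4.1  3.2  8.4] w 0.283
-> shift [-0.1 -0.7  2.8] turn 0.2 (alt -179.8)
```

Contact is about 8 N, so the slide is on the rails. I'll release and go up for a look.

Emit:
{"api": "move_arm", "payload": {"steps": [[0,0,0,0,33],[0,0,0,0,38],[0,0,0,0,42],[0,0,-15,0,42],[0,0,-45,0,42],[0,0,-75,0,45],[-20,0,-100,0,50],[-40,0,-120,0,50],[-40,0,-120,0,50]]}}

```text
time: 12.45
tool_pos: [0.4193, -0.2821, 0.1494]
tcp_rot: [3.137, -0.042, 0.007]
wrist_force: [-0.2, 0.2, 0.2]
width: 0.501
```

```bash
cat >> h.py <<'E'
def green(c):
    p=c['pixels'].astype(int); return (p[...,1]>p[...,0]+25)&(p[...,1]>p[...,2]+25)
E
python3 - <<'E'
from h import *
c=snap('wrist','w9'); pb(blobs(c,.030,.040,(.39,.51,-.38,-.03),60,0))
t=snap('top','t9'); pb(blobs(t,.010,.022,(.3,.6,0,.45),40,0))
go(518,231,100,131.7)
E
```

```text
px (233, 211) c 407.2 -218.4 L 344.9 W 95.8 yaw -75.0 z 35.2 n 2129
px (275, 155) c 460.9 -281.5 L 52.1 W 25.6 yaw -1.5 z 34.2 n 2039
px (152, 186) c 587.4 418.6 L 61.3 W 25.1 yaw -89.4 z 15.3 n 130
px (213, 207) c 515.8 230.3 L 52.9 W 25.8 yaw 41.8 z 17.0 n 133
px (274, 219) c 472.1 37.3 L 52.5 W 25.7 yaw 49.0 z 16.9 n 136
px (182, 234) c 430.8 329.1 L 53.1 W 26.2 yaw 34.9 z 16.6 n 138
px (219, 239) c 412.8 211.8 L 52.5 W 24.6 yaw -28.1 z 16.4 n 134
px (223, 262) c 341.0 199.9 L 59.8 W 57.4 yaw 86.0 z 15.9 n 284
p [ 419.4 -281.2  146.4] jaw -91.53 q6 54.8 t 12.55 tilt 0.15 F [-0.3  0.3 -0.7] w 0.503
-> shift [  84.8 -514.7   45.9] turn -43.2 (alt 136.8)
```

View pics/w9.png

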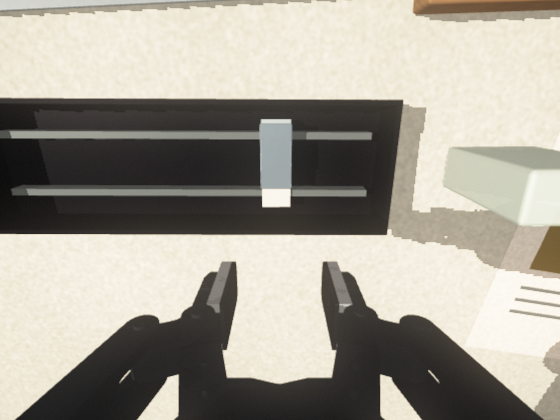

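View pics/t9.png

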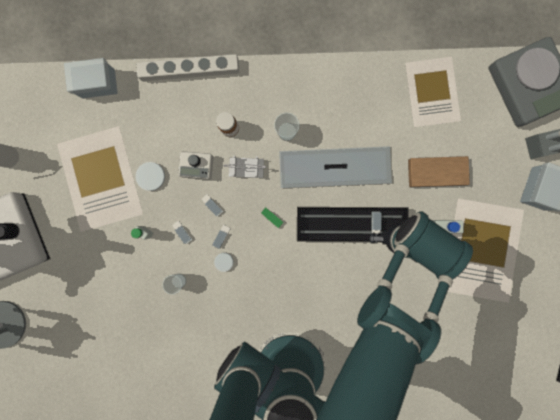

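Emit:
{"api": "move_arm", "payload": {"steps": [[5,-30,0,-3,50],[13,-78,0,-8,50],[21,-126,0,-14,50],[29,-174,0,-19,50],[37,-222,0,-24,50],[45,-270,5,-29,50],[53,-318,10,-34,50],[61,-366,20,-39,50],[69,-414,30,-43,50],[77,-462,40,-43,50],[83,-500,45,-43,50],[84,-514,46,-43,50],[84,-514,46,-43,50],[84,-514,46,-43,50]]}}

```text
time: 13.95
tool_pos: [0.5155, 0.2302, 0.0983]
tcp_rot: [2.937, 1.114, -0.003]
wrist_force: [-1.1, 0.5, -0.1]
width: 0.5
```

```bash
python3 - <<'E'
from h import *
c=snap('wrist','w10'); pb(blobs(c,.012,.020,(.38,.58,.0,.40),60,0))
go(517.5,231,6,131.7)
E
```

```text
px (106, 209) c 433.5 330.0 L 53.5 W 26.5 yaw 34.2 z 16.0 n 2400
px (279, 212) c 518.0 231.2 L 52.9 W 25.6 yaw 41.6 z 16.2 n 2238
px (240, 308) c 434.7 199.5 L 29.5 W 12.6 yaw 31.0 z 16.1 n 267
px (395, 392) c 455.9 34.8 L 29.5 W 11.6 yaw 75.4 z 16.3 n 184
p [515.7 229.7  98.7] jaw -48.51 q6 70.0 t 14.00 tilt 0.09 F [-0.5 -0.4 -0.6] w 0.501
-> shift [ 2.3  0.2 92.7] turn -0.2 (alt 179.8)
```

Emit:
{"api": "move_arm", "payload": {"steps": [[2,0,40,0,50],[2,0,72,0,50],[2,0,87,0,50],[2,0,93,0,50],[2,0,93,0,50],[2,0,93,0,15],[2,0,93,0,15],[2,0,93,0,15],[2,0,93,0,15],[2,0,87,0,15],[2,0,60,0,15],[2,0,20,0,15],[2,0,0,0,15],[2,0,0,0,15]]}}

```text
time: 15.4
tool_pos: [0.5205, 0.2335, 0.1037]
tcp_rot: [-2.937, -1.114, -0.012]
wrist_force: [0.7, -0.3, 0.0]
width: 0.287
```

```bash
python3 - <<'E'
from h import *
go(442,-230,100,88.4)
E
```

```text
p [520.5 233.5 103.7] jaw -48.47 q6 70.1 t 15.40 tilt 0.45 F [ 0.7 -0.3  0. ] w 0.287
-> shift [-366.1  295.     1.7] turn 43.1 (alt -136.9)
```

Emit:
{"api": "move_arm", "payload": {"steps": [[-15,12,0,3,15],[-50,40,0,8,15],[-88,71,0,13,15],[-126,102,0,18,15],[-164,133,0,23,15],[-202,164,0,28,15],[-240,194,0,33,15],[-278,225,0,38,15],[-316,256,0,43,15],[-345,279,0,43,15],[-360,291,0,43,15],[-362,293,0,43,15],[-362,293,0,43,15],[-362,293,0,43,15]]}}

```text
time: 16.8
tool_pos: [0.4397, -0.226, 0.0981]
tcp_rot: [-3.14, 0.041, 0.003]
wrist_force: [0.6, -0.5, 0.2]
width: 0.281
```

```bash
python3 - <<'E'
from h import *
go(442,-231,25.5,88.4)
snap('wrist','w11')
E
```

```text
p [ 439.7 -226.    98.1] jaw -91.50 q6 61.4 t 16.80 tilt 0.15 F [ 0.6 -0.5  0.2] w 0.281
-> shift [ 2.6  5.1 72.6] turn 0.1 (alt -179.9)
```

View pics/w11.png

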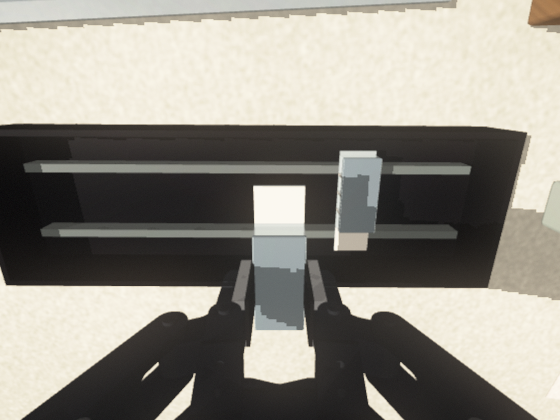

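Emit:
{"api": "move_arm", "payload": {"steps": [[3,5,15,0,15],[3,5,45,0,15],[3,5,63,0,15],[3,5,70,0,15],[3,5,72,0,15],[3,5,73,0,15],[3,5,73,0,15]]}}

```text
time: 17.55
tool_pos: [0.4446, -0.2324, 0.0272]
tcp_rot: [3.14, -0.04, 0.003]
wrist_force: [-0.0, 0.3, -0.0]
width: 0.279
```

Emit:
{"api": "move_arm", "payload": {"steps": [[0,0,1,0,15],[0,0,2,0,15],[0,0,2,0,15]]}}

```text
time: 17.85
tool_pos: [0.4446, -0.2327, 0.0261]
tcp_rot: [3.141, -0.041, 0.003]
wrist_force: [-2.1, 1.5, 8.1]
width: 0.279
```

Emit:
{"api": "move_arm", "payload": {"steps": [[0,0,0,0,33],[0,0,0,0,38],[0,0,0,0,42],[0,0,-15,0,42],[0,0,-45,0,42],[0,0,-75,0,45],[-20,0,-100,0,50],[-30,0,-120,0,50],[-30,0,-120,0,50]]}}

```text
time: 18.75
tool_pos: [0.4146, -0.2325, 0.1472]
tcp_rot: [3.138, -0.042, 0.007]
wrist_force: [-0.3, 0.1, 0.4]
width: 0.498
```

```bash
python3 - <<'E'
from h import *
c=snap('wrist','w12'); pb(blobs(c,.030,.040,(.405,.50,-.36,-.05),60,0))
t=snap('top','t12'); pb(blobs(t,.010,.022,(.3,.6,0,.45),40,0))
go(433,330,100,124.5)
E
```

```text
px (337, 148) c 460.7 -281.5 L 52.7 W 25.9 yaw -1.4 z 34.2 n 2146
px (277, 171) c 443.6 -233.3 L 51.9 W 25.4 yaw -2.5 z 34.1 n 1960
px (126, 219) c 406.5 -104.7 L 109.3 W 1.6 yaw 88.2 z 35.2 n 522
px (152, 186) c 587.1 419.1 L 60.9 W 24.3 yaw -86.8 z 15.4 n 124
px (274, 219) c 472.1 37.3 L 52.6 W 25.6 yaw 48.7 z 16.5 n 135
px (182, 234) c 430.6 328.8 L 51.9 W 26.4 yaw 34.2 z 16.3 n 141
px (219, 239) c 412.5 211.7 L 52.4 W 25.0 yaw -28.0 z 16.7 n 135
px (223, 262) c 340.9 200.7 L 58.3 W 57.5 yaw 88.7 z 15.8 n 283
p [ 413.9 -231.6  144.4] jaw -91.51 q6 59.3 t 18.85 tilt 0.08 F [-0.3  0.3 -1.1] w 0.503
-> shift [   4.2 -562.    44.1] turn -36.0 (alt 144.0)
```

View pics/w12.png

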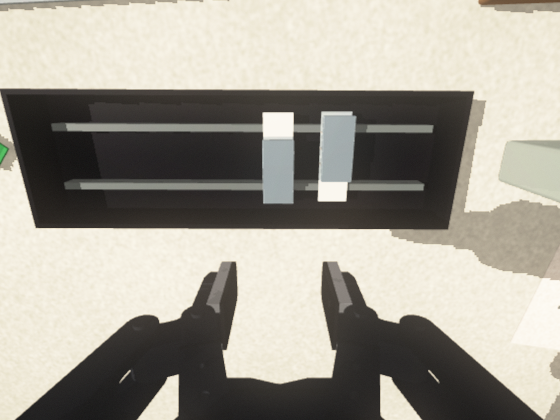

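Emit:
{"api": "move_arm", "payload": {"steps": [[2,-30,0,-3,50],[4,-75,0,-7,50],[10,-122,0,-11,50],[20,-169,0,-15,50],[28,-216,0,-19,50],[30,-263,0,-23,50],[30,-310,0,-27,50],[28,-357,0,-31,50],[20,-404,10,-35,50],[12,-450,20,-36,50],[8,-497,30,-36,50],[5,-540,42,-36,50],[4,-561,45,-36,50],[4,-561,45,-36,50],[4,-561,45,-36,50]]}}

```text
time: 20.35
tool_pos: [0.4311, 0.3289, 0.0974]
tcp_rot: [2.998, 0.934, -0.005]
wrist_force: [-0.0, 0.1, -0.4]
width: 0.503
```

```bash
python3 - <<'E'
from h import *
c=snap('wrist','w13'); pb(blobs(c,.012,.020,(.38,.58,.0,.40),60,0))
go(433,330,6,124.4)
E
```

```text
px (278, 212) c 433.2 330.3 L 53.3 W 25.6 yaw 35.1 z 16.3 n 2276
px (391, 300) c 422.2 210.1 L 37.7 W 27.0 yaw -28.1 z 16.3 n 1219
px (558, 357) c 464.6 47.2 L 51.8 W 2.6 yaw 48.1 z 13.5 n 136
p [431.5 328.4  97.9] jaw -55.46 q6 90.1 t 20.40 tilt 0.16 F [-0.5  0.3 -0. ] w 0.501
-> shift [ 2.4 -0.5 91.9] turn 0.1 (alt -179.9)
```

Emit:
{"api": "move_arm", "payload": {"steps": [[2,0,40,0,50],[2,0,72,0,50],[2,0,87,0,50],[2,0,92,0,50],[2,0,92,0,50],[2,0,92,0,15],[2,0,92,0,15],[2,0,92,0,15],[2,0,92,0,15],[2,0,87,0,15],[2,0,60,0,15],[2,0,20,0,15],[2,0,0,0,15],[2,0,0,0,15],[2,0,0,0,15]]}}

```text
time: 21.9
tool_pos: [0.4337, 0.3305, 0.0995]
tcp_rot: [-3.0, -0.932, -0.001]
wrist_force: [-0.0, -0.4, -0.7]
width: 0.278
```

```bash
python3 - <<'E'
from h import *
go(443,-180,100,88.4)
E
```

```text
p [433.7 330.5  99.5] jaw -55.48 q6 90.2 t 21.90 tilt 0.04 F [-0.  -0.4 -0.7] w 0.278
-> shift [-281.7  425.8   -0.7] turn 36.1 (alt -143.9)
```

Emit:
{"api": "move_arm", "payload": {"steps": [[-15,23,-1,3,15],[-40,60,-1,7,15],[-66,100,-1,11,15],[-92,139,-1,15,15],[-118,178,-1,19,15],[-144,218,-1,23,15],[-170,257,-1,27,15],[-196,296,-1,31,15],[-222,336,-1,35,15],[-248,375,-1,36,15],[-270,408,-1,36,15],[-280,424,-1,36,15],[-280,425,-1,36,15],[-280,425,-1,36,15],[-280,425,-1,36,15]]}}

```text
time: 23.4
tool_pos: [0.443, -0.1771, 0.0991]
tcp_rot: [-3.14, 0.04, 0.004]
wrist_force: [-0.4, 0.7, -0.8]
width: 0.28
```

```bash
python3 - <<'E'
from h import *
go(443,-181,26.5,88.3)
E
```

```text
p [ 443.  -177.1   99.1] jaw -91.44 q6 66.6 t 23.40 tilt 0.16 F [-0.4  0.7 -0.8] w 0.280
-> shift [ 0.3  4.  72.6] turn 0.3 (alt -179.7)
```

Emit:
{"api": "move_arm", "payload": {"steps": [[0,4,15,0,15],[0,4,45,0,15],[0,4,63,0,15],[0,4,70,0,15],[0,4,72,0,15],[0,4,74,0,15],[0,4,74,0,15],[0,4,74,0,15]]}}

```text
time: 24.2
tool_pos: [0.445, -0.1827, 0.0273]
tcp_rot: [3.14, -0.04, 0.004]
wrist_force: [0.8, 0.1, -0.8]
width: 0.279
```

Emit:
{"api": "move_arm", "payload": {"steps": [[0,0,1,0,15],[0,0,2,0,15],[0,0,2,0,15]]}}

```text
time: 24.5
tool_pos: [0.4449, -0.1828, 0.027]
tcp_rot: [3.141, -0.041, 0.002]
wrist_force: [-6.3, 2.8, 17.1]
width: 0.281
```

Emit:
{"api": "move_arm", "payload": {"steps": [[0,0,-1,0,15],[0,0,-1,0,33],[0,0,-1,0,38],[0,0,-1,0,42],[0,0,-15,0,42],[0,0,-45,0,42],[0,0,-75,0,45],[-20,0,-100,0,50],[-30,0,-120,0,50],[-30,0,-120,0,50]]}}

```text
time: 25.5
tool_pos: [0.4149, -0.1826, 0.147]
tcp_rot: [3.139, -0.041, 0.007]
wrist_force: [0.0, -0.6, 0.2]
width: 0.499
```

```bash
python3 - <<'E'
from h import *
c=snap('wrist','w14'); pb(blobs(c,.030,.040,(.405,.50,-.36,-.05),60,0))
t=snap('top','t14'); pb(blobs(t,.010,.022,(.3,.6,0,.45),40,0))
go(415,211,100,62)
E
```

```text
px (399, 147) c 460.6 -281.2 L 52.5 W 26.0 yaw -2.1 z 34.3 n 2201
px (338, 169) c 443.7 -233.2 L 52.4 W 25.8 yaw -1.4 z 34.2 n 2018
px (278, 171) c 443.3 -183.4 L 52.8 W 25.6 yaw -1.6 z 34.1 n 1998
px (183, 218) c 406.7 -103.9 L 107.8 W 1.4 yaw 88.2 z 35.3 n 507
px (152, 186) c 587.6 418.3 L 61.4 W 24.8 yaw -85.7 z 15.6 n 127
px (274, 219) c 472.1 37.4 L 52.7 W 25.7 yaw 49.0 z 16.7 n 132
px (219, 239) c 412.7 211.9 L 52.3 W 25.1 yaw -28.3 z 16.4 n 132
px (223, 262) c 340.8 200.8 L 57.7 W 57.6 yaw 88.0 z 16.2 n 284
p [ 414.1 -181.8  144.3] jaw -91.50 q6 64.6 t 25.60 tilt 0.07 F [-0.1 -0.9 -1.7] w 0.500
-> shift [  -9.5 -392.7   44.1] turn 26.5 (alt -153.5)
```

View pics/w14.png

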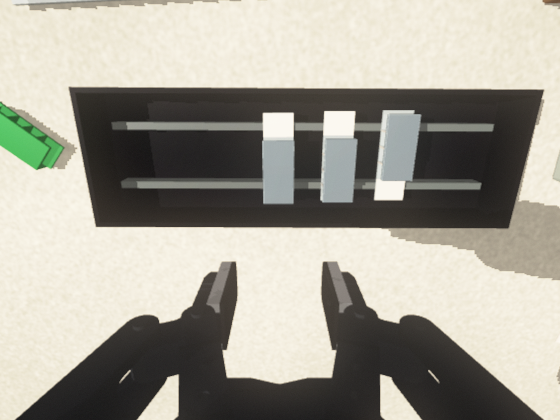

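Emit:
{"api": "move_arm", "payload": {"steps": [[2,-15,0,-8,50],[6,-38,0,-16,50],[12,-62,0,-25,50],[18,-86,0,-33,50],[22,-110,0,-42,50],[24,-134,0,-50,50],[24,-158,0,-59,50],[24,-182,0,-67,50],[22,-206,0,-76,50],[20,-230,0,-84,50],[16,-254,5,-93,50],[12,-278,10,-101,50],[8,-302,15,-110,50],[3,-326,20,-118,50],[-2,-350,30,-127,50],[-7,-374,40,-135,50],[-9,-390,45,-144,50],[-9,-393,45,-152,50],[-9,-393,45,-153,50],[-9,-393,45,-153,50]]}}

```text
time: 27.6
tool_pos: [0.4144, 0.2113, 0.098]
tcp_rot: [-0.776, -3.042, 0.002]
wrist_force: [-0.5, -0.7, -1.0]
width: 0.498
```

```bash
python3 - <<'E'
from h import *
c=snap('wrist','w15'); pb(blobs(c,.012,.020,(.31,.58,.0,.40),60,0))
go(415,211.5,6,61.8)
E
```

```text
px (218, 138) c 343.0 200.9 L 59.6 W 59.6 yaw -50.3 z 15.6 n 5926
px (282, 216) c 414.9 212.8 L 53.7 W 25.6 yaw -28.3 z 16.2 n 2264
p [414.6 211.2  98.3] jaw 61.35 q6 -37.4 t 27.65 tilt 0.09 F [-0.3 -0.4  0.6] w 0.498
-> shift [-0.2  0.6 92.3] turn -0.5 (alt 179.5)
```

View pics/w15.png

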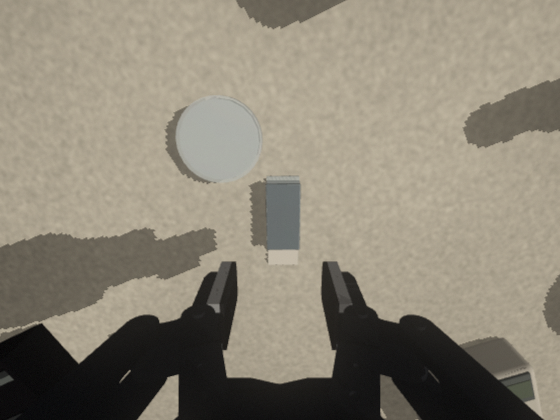

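Emit:
{"api": "move_arm", "payload": {"steps": [[-1,1,40,0,46],[-1,1,72,0,46],[-1,1,87,0,46],[-1,1,92,0,46],[-1,1,92,0,46],[-1,1,92,0,15],[-1,1,92,0,15],[-1,1,92,0,15],[-1,1,92,0,15],[-1,1,87,0,15],[-1,1,60,0,15],[-1,1,20,0,15],[-1,1,0,0,15],[-1,1,0,0,15],[-1,1,0,0,15]]}}

```text
time: 29.15
tool_pos: [0.4165, 0.2119, 0.0996]
tcp_rot: [0.773, 3.044, 0.001]
wrist_force: [-1.0, 0.3, -0.5]
width: 0.281
```

```bash
python3 - <<'E'
from h import *
tc=np.array([452,-206.5]); a=np.radians(-1.6); X=np.array([np.cos(a),np.sin(a)]);Y=np.array([-np.sin(a),np.cos(a)])
p=tc+9*X+72*Y; print(p)
go(p[0],p[1],100,88.4)
E
```

```text
[ 463.00684902 -134.77936647]
p [416.5 211.9  99.6] jaw 61.52 q6 -37.6 t 29.15 tilt 0.06 F [-1.   0.3 -0.5] w 0.281
-> shift [-206.3 -282.6   -0.5] turn -26.9 (alt 153.1)
```

Emit:
{"api": "move_arm", "payload": {"steps": [[-6,-8,0,8,15],[-17,-23,0,16,15],[-28,-40,0,25,15],[-40,-57,0,33,15],[-52,-74,0,42,15],[-65,-91,0,50,15],[-77,-108,0,59,15],[-90,-125,0,67,15],[-102,-142,0,76,15],[-114,-159,0,84,15],[-127,-176,0,93,15],[-139,-193,0,101,15],[-151,-209,0,110,15],[-163,-225,0,118,15],[-175,-241,0,127,15],[-187,-257,0,135,15],[-198,-272,0,144,15],[-205,-281,0,152,15],[-206,-282,0,153,15],[-206,-282,0,153,15]]}}

```text
time: 31.15
tool_pos: [0.4617, -0.1339, 0.0978]
tcp_rot: [-3.14, 0.038, 0.005]
wrist_force: [-0.1, -0.0, -0.5]
width: 0.276
```

```bash
python3 - <<'E'
from h import *
go(462.5,-135,26.5,88.3)
snap('wrist','w16')
E
```

```text
p [ 461.7 -133.9   97.8] jaw -91.37 q6 72.2 t 31.15 tilt 0.18 F [-0.1 -0.  -0.5] w 0.276
-> shift [ 1.   1.2 71.3] turn 0.3 (alt -179.7)
```

View pics/w16.png

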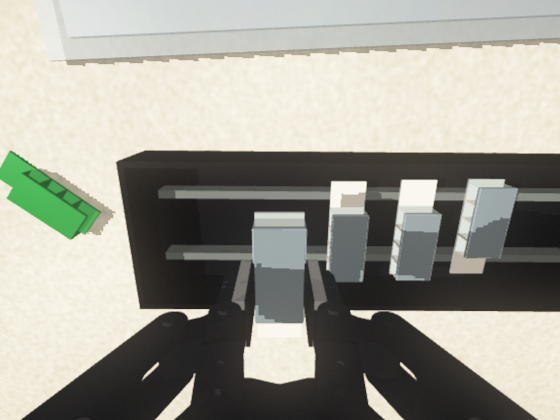

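Emit:
{"api": "move_arm", "payload": {"steps": [[1,-3,15,0,15],[1,-3,45,0,15],[1,-3,63,0,15],[1,-3,70,0,15],[1,-3,72,0,15],[1,-3,74,0,15],[1,-3,74,0,15]]}}

```text
time: 31.9
tool_pos: [0.4649, -0.1312, 0.0265]
tcp_rot: [3.141, -0.039, 0.002]
wrist_force: [-0.0, 0.3, -0.1]
width: 0.281
```

Emit:
{"api": "move_arm", "payload": {"steps": [[0,0,1,0,15],[0,0,1.5,0,15],[0,0,1.5,0,15]]}}

```text
time: 32.2
tool_pos: [0.4652, -0.1314, 0.0263]
tcp_rot: [3.141, -0.04, 0.003]
wrist_force: [-5.6, 2.2, 13.8]
width: 0.274
```

Emit:
{"api": "move_arm", "payload": {"steps": [[0,0,0,0,15],[0,0,0,0,32],[0,0,0,0,36],[0,0,0,0,38],[0,0,-15,0,38],[0,0,-45,0,38],[0,0,-75,0,40],[-20,0,-100,0,40],[-30,0,-120,0,40],[-30,0,-120,0,40],[-30,0,-120,0,40]]}}

```text
time: 33.3
tool_pos: [0.4344, -0.1306, 0.1439]
tcp_rot: [3.141, -0.041, 0.002]
wrist_force: [-0.3, -0.2, 0.2]
width: 0.399
```

```bash
python3 - <<'E'
from h import *
c=snap('wrist','w17'); pb(blobs(c,.030,.040,(.405,.50,-.36,-.05),60,0))
t=snap('top','t17'); pb(blobs(t,.010,.022,(.3,.6,0,.45),40,0))
go(415,211,100,62); snap('side','s17')
E
```

```text
px (278, 165) c 467.9 -132.3 L 53.2 W 25.5 yaw -2.1 z 34.2 n 2087
px (463, 170) c 460.5 -281.2 L 53.0 W 26.8 yaw -0.8 z 34.3 n 2177
px (401, 191) c 443.7 -232.9 L 52.9 W 26.2 yaw -1.5 z 34.2 n 1980
px (341, 193) c 443.3 -183.3 L 53.1 W 25.9 yaw -1.5 z 34.2 n 1926
px (246, 238) c 406.5 -106.6 L 112.9 W 1.7 yaw 88.3 z 34.7 n 600
px (152, 186) c 587.3 419.5 L 58.6 W 24.8 yaw -88.6 z 15.2 n 128
px (274, 219) c 472.1 37.3 L 52.6 W 25.6 yaw 49.1 z 16.2 n 135
px (223, 262) c 341.0 199.8 L 60.1 W 57.4 yaw -86.3 z 15.8 n 286
p [ 433.7 -130.3  142.6] jaw -91.48 q6 71.6 t 33.40 tilt 0.09 F [ 1.  -0.6  0.1] w 0.402
-> shift [ -27.4 -340.7   42.8] turn 26.5 (alt -153.5)
```

View pics/w17.png

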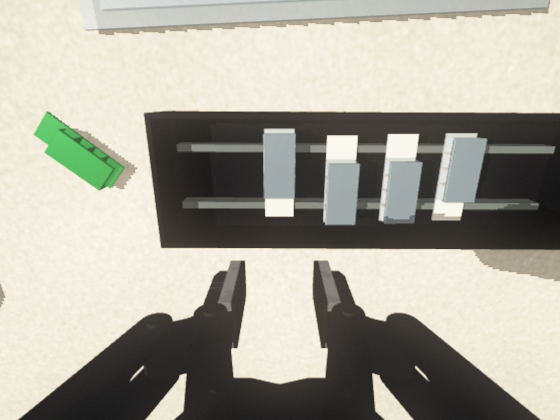

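View pics/s17.png

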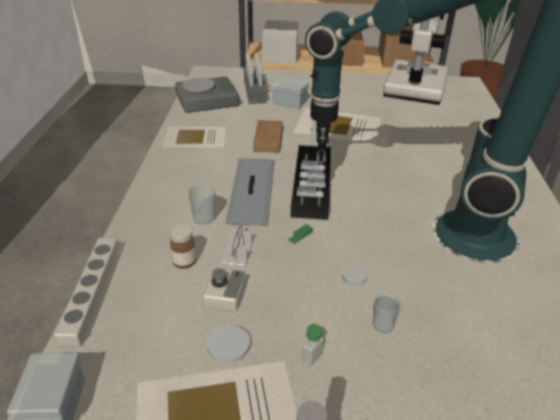

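View pics/t17.png

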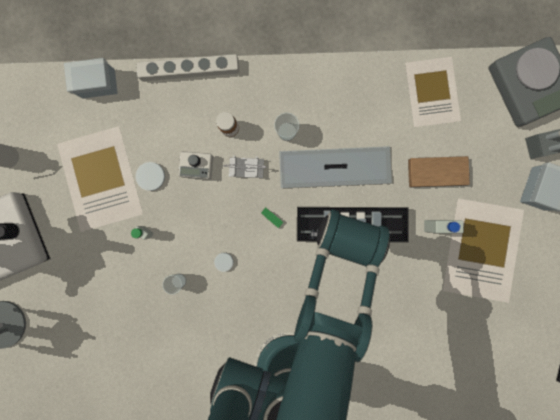

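```bash
python3 - <<'E'
from h import *
c=load('w17'); q=cloud(c)
for y in (-.09,-.105,-.158,-.208,-.257):
    m=(abs(q[...,1]-y)<.004)&(q[...,2]>.0155)&(q[...,2]<.0205)&(q[...,0]>.41)&(q[...,0]<.50); x=np.sort(q[m][:,0])*1000
    lo=x[x<452]; hi=x[x>452]; print(y,[ (round(np.percentile(a,5),1),round(np.percentile(a,95),1)) for a in (lo,hi) if len(a)])
crop('w17',230,110,510,240,2.8,'w17c')
E
```

```text
-0.09 [(np.float64(429.6), np.float64(435.1)), (np.float64(479.3), np.float64(485.1))]
-0.105 [(np.float64(429.2), np.float64(434.6)), (np.float64(478.9), np.float64(484.8))]
-0.158 [(np.float64(427.2), np.float64(433.0)), (np.float64(477.5), np.float64(483.0))]
-0.208 [(np.float64(425.7), np.float64(431.5)), (np.float64(476.1), np.float64(481.2))]
-0.257 [(np.float64(424.3), np.float64(430.2)), (np.float64(474.1), np.float64(479.8))]
```

View pics/w17c.png

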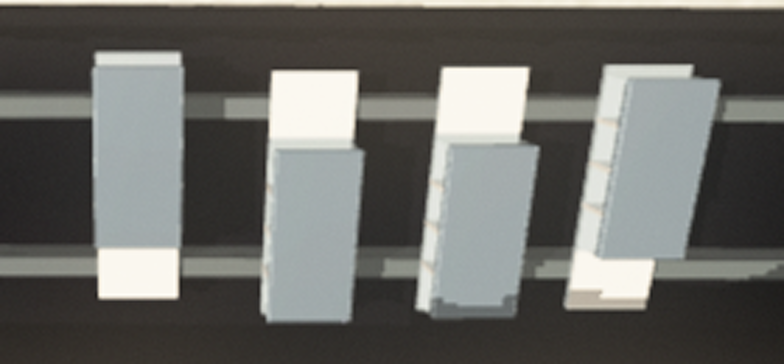

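```bash
python3 - <<'E'
from h import *
go(635,-200,160,1)
E
```

```text
p [ 433.5 -130.2  142.4] jaw -91.48 q6 71.6 t 33.45 tilt 0.13 F [ 0.5  0.5 -0.5] w 0.393
-> shift [203.2  64.6 -18.1] turn 87.5 (alt -92.5)
```

Emit:
{"api": "move_arm", "payload": {"steps": [[15,2,-10,-8,40],[35,5,-15,-16,40],[55,7,-15,-25,40],[75,10,-15,-33,40],[95,12,-15,-42,40],[115,15,-15,-50,40],[135,18,-15,-59,40],[155,20,-15,-67,40],[175,23,-10,-76,40],[190,25,-5,-84,40],[202,27,0,-92,40],[202,27,0,-92,40],[202,27,0,-92,40]]}}

```text
time: 34.75
tool_pos: [0.6345, -0.1624, 0.1419]
tcp_rot: [-2.213, -2.226, 0.002]
wrist_force: [-0.8, -0.4, -0.0]
width: 0.401
```

```bash
python3 - <<'E'
from h import *
c=snap('wrist','w18'); pb(blobs(c,.028,.040,(.58,.70,-.26,-.06),60,0)); pb(blobs(c,.009,.017,(.55,.72,-.4,.06),600,0))
go(635,-162,16,1)
E
```

```text
px (280, 200) c 635.0 -159.9 L 69.5 W 13.3 yaw -89.2 z 34.0 n 1323
px (280, 155) c 635.5 -172.8 L 329.2 W 118.4 yaw -89.1 z 10.2 n 39239
p [ 634.4 -162.4  142.6] jaw 0.36 q6 -16.9 t 34.80 tilt 0.14 F [-0.  -0.2 -0.2] w 0.402
-> shift [  0.3   0.9 126.6] turn -0.6 (alt 179.4)
```

View pics/w18.png

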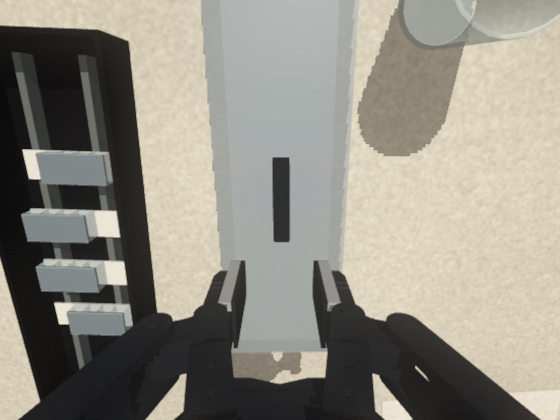

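Emit:
{"api": "move_arm", "payload": {"steps": [[2,1,40,-0.5,40],[2,1,85,-0.5,40],[2,1,110,-0.5,40],[2,1,121,-0.5,40],[2,1,125,-0.5,40],[2,1,125,-0.5,40],[2,1,125,-0.5,5],[2,1,125,-0.5,5],[2,1,125,-0.5,5],[2,1,125,-0.5,5],[2,1,125,-0.5,5]], "newtons": 70}}

```text
time: 35.9
tool_pos: [0.6381, -0.1612, 0.0213]
tcp_rot: [2.199, 2.238, 0.003]
wrist_force: [-1.3, -0.3, 6.3]
width: 0.143
```

```bash
python3 - <<'E'
from h import *
go(635,-160,17,.9)
E
```

```text
p [ 638.1 -161.2   21.3] jaw 1.01 q6 -17.4 t 35.90 tilt 0.23 F [-1.3 -0.3  6.3] w 0.143
-> shift [ 1.3 -3.1  4.3] turn 0.1 (alt -179.9)
```

Emit:
{"api": "move_arm", "payload": {"steps": [[0,0,-3,0,5],[0,0,-10,0,5],[0,0,-25,0,5],[0,0,-50,0,5],[0,0,-80,0,5],[0,0,-100,0,5],[0,0,-110,0,5],[0,0,-110,0,5],[0,0,-110,0,5]]}}

```text
time: 36.8
tool_pos: [0.6357, -0.1605, 0.1282]
tcp_rot: [-2.201, -2.24, 0.001]
wrist_force: [-1.0, 1.1, -2.5]
width: 0.142
```

```bash
python3 - <<'E'
from h import *
c=snap('wrist','w19'); t=snap('top','t19'); snap('side','s19')
go(635,-160,130,.9)
pb(blobs(t,.08,.14,(.55,.75,-.4,.06),300,0));pb(blobs(c,.07,.14,(.55,.75,-.4,.06),300,0))
E
```

```text
p [ 635.  -160.3  126.8] jaw 1.01 q6 -17.4 t 36.95 tilt 0.19 F [ 0.2 -0.2 -2.2] w 0.141
-> shift [ 0.3  0.  -3.2] turn 0.1 (alt -179.9)
px (302, 163) c 631.3 -59.1 L 149.9 W 118.7 yaw -89.0 z 116.6 n 1926
px (361, 173) c 607.4 -208.5 L 129.1 W 65.5 yaw -88.7 z 116.8 n 618
px (278, 138) c 634.6 -117.6 L 161.1 W 119.0 yaw -89.0 z 117.0 n 70740
px (475, 22) c 734.3 -37.7 L 35.5 W 7.3 yaw -35.9 z 86.9 n 1700
px (278, 362) c 636.8 -217.5 L 56.1 W 25.8 yaw 89.8 z 117.0 n 1511
```

View pics/w19.png

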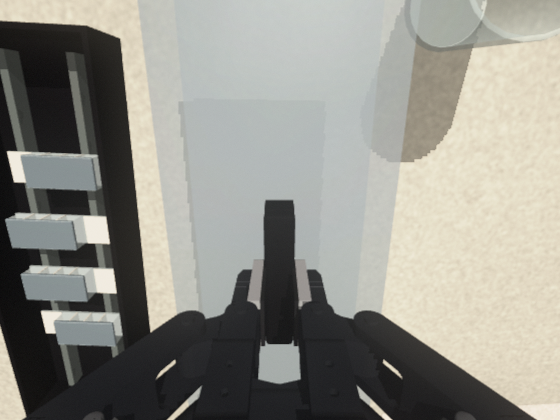

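View pics/s19.png

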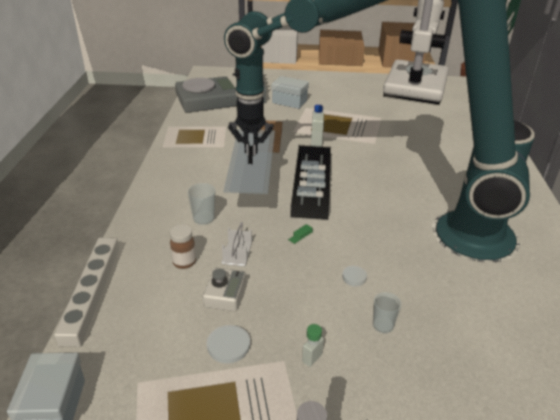

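```bash
python3 - <<'E'
from h import *
for f in ('w12','w14','w9','w17','w18','w19','t9','top0'):
    c=load(f); q=cloud(c); m=(q[...,2]>.0425)&(q[...,2]<.0475)&(q[...,0]>.37)&(q[...,0]<.54)&(q[...,1]>-.42)&(q[...,1]<.0)&(c['depth']>0)
    m=cv2.morphologyEx(m.astype(np.uint8),cv2.MORPH_OPEN,np.ones((2,2))).astype(bool)
    if f=='top0': m&=~((q[...,1]>-.23)&(q[...,1]<-.19))
    print(f,m.sum(),[np.round(a,1) for a in cv2.minAreaRect((q[m][:,:2]*1000).astype(np.float32))])
E
```

```text
w12 6864 [array([ 443.3, -199.4]), array([406.9, 127.9]), np.float64(88.3)]
w14 6992 [array([ 443.3, -209. ]), array([406. , 127.8]), np.float64(88.4)]
w9 5160 [array([ 442.8, -199.7]), array([386.5, 128.3]), np.float64(88.2)]
w17 5371 [array([ 446. , -213.8]), array([395.1, 140.6]), np.float64(88.2)]
w18 3763 [array([ 473.4, -203.7]), array([358.9, 193.9]), np.float64(66.3)]
w19 3681 [array([ 461.9, -190.9]), array([375.7, 173.3]), np.float64(58.4)]
t9 32 [array([ 447.4, -204.3]), array([ 88.1, 382.5]), np.float64(3.1)]
top0 60 [array([ 444.1, -201.9]), array([383.1, 111.1]), np.float64(89.1)]
```

```bash
python3 - <<'E'
from h import *
for f in ('w12','w14','w1'):
    c=load(f); q=cloud(c)
    m=(q[...,2]>.041)&(q[...,2]<.049)&(c['depth']>.2)
    n,l,s,ce=cv2.connectedComponentsWithStats(m.astype(np.uint8),connectivity=8)
    for i in range(1,n):
        if s[i,4]>800:
            r=q[l==i]; print(f,s[i],[np.round(a,1) for a in cv2.minAreaRect((r[:,:2]*1000).astype(np.float32))])
    # robust: end walls and side walls
    a=np.radians(-1.7); Rz=np.array([[np.cos(a),-np.sin(a)],[np.sin(a),np.cos(a)]])
    p=(q[...,:2]*1000-np.array([453,-205]))@Rz
    for nm,k,o in (('x',0,1),('y',1,0)):
        lim=(54,171)[k]; 
        for sg in(-1,1):
            mm=m&(abs(p[...,k]-sg*lim)<9)&(abs(p[...,o])<((150,45)[k]))
            if mm.sum()>20: v=p[mm][:,k]; print('  ',nm,sg,mm.sum(),np.percentile(v,[2,50,98]).round(1))
E
```

```text
w12 [   0   88  474  141 7539] [array([ 453.3, -203.7]), array([344.2, 108.5]), np.float64(88.2)]
   x -1 2231 [-53.6 -50.7 -49.1]
   x 1 2479 [50.5 52.5 54.4]
   y -1 935 [-170.  -166.8 -165.4]
   y 1 1036 [167.1 168.7 172.2]
w14 [  68   87  476  141 7660] [array([ 453.3, -204.1]), array([343.9, 108.4]), np.float64(88.2)]
   x -1 2257 [-53.5 -50.7 -49. ]
   x 1 2501 [50.4 52.4 54.4]
   y -1 1072 [-170.1 -166.7 -165.1]
   y 1 947 [167.3 168.9 172. ]
w1 [  73  114  201  135 2841] [array([ 455.9, -121.7]), array([179.8, 108.8]), np.float64(88.3)]
w1 [ 282  134  189  129 2547] [array([ 450.6, -292.7]), array([165.8, 108.7]), np.float64(88.3)]
   x -1 1678 [-53.5 -50.6 -48.9]
   x 1 1797 [50.5 52.7 54.7]
   y -1 638 [-170.1 -166.8 -165.3]
   y 1 680 [167.3 168.9 172.2]
```

```bash
python3 - <<'E'
from h import *
go(453.3,-204.3,112,-1.8)
E
```

```text
p [ 635.  -160.3  126.8] jaw 1.01 q6 -17.4 t 36.95 tilt 0.19 F [ 0.2 -0.2 -2.2] w 0.141
-> shift [ -40.8 -182.4   15.4] turn 2.8 (alt -177.2)
```

Emit:
{"api": "move_arm", "payload": {"steps": [[-3,-12,0,0,5],[-7,-32,0,0.5,5],[-12,-55,0,1,5],[-18,-80,0,1.5,5],[-23,-105,0,2,5],[-29,-130,0,2.5,5],[-35,-155,5,2.8,5],[-39,-172,10,2.8,5],[-41,-181,15,2.8,5],[-41,-183,15,2.8,5],[-41,-183,15,2.8,5],[-41,-183,15,2.8,5],[-41,-183,15,2.8,5]]}}

```text
time: 38.25
tool_pos: [0.4551, -0.205, 0.1142]
tcp_rot: [2.254, 2.187, 0.001]
wrist_force: [0.4, -0.1, -1.6]
width: 0.136
```

```bash
python3 - <<'E'
from h import *
c=snap('wrist','w20')
go(453.3,-204.3,64,-1.8)
E
```

```text
p [ 455.  -205.   114.1] jaw -1.75 q6 -25.4 t 38.30 tilt 0.05 F [ 0.2 -0.4 -1.9] w 0.137
-> shift [ 0.6 -1.7 50.1] turn 0.1 (alt -179.9)
```

View pics/w20.png

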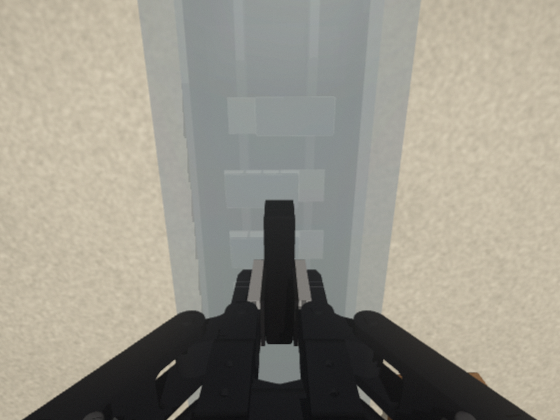

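Emit:
{"api": "move_arm", "payload": {"steps": [[1,-2,15,0,5],[1,-2,30,0,5],[1,-2,40,0,5],[1,-2,45,0,5],[1,-2,45,0,5],[1,-2,45,0,5]]}}

```text
time: 38.9
tool_pos: [0.4525, -0.204, 0.0691]
tcp_rot: [2.255, 2.186, 0.0]
wrist_force: [0.4, -0.2, -0.9]
width: 0.142
```

```bash
python3 - <<'E'
from h import *
go(453.3,-204.3,59,-1.8); snap('side','s21'); crop('s21',260,120,360,240,5,'s21c')
E
```

```text
p [ 452.5 -204.    69.1] jaw -1.78 q6 -25.4 t 38.90 tilt 0.03 F [ 0.4 -0.2 -0.9] w 0.142
-> shift [-0.2  0.8 10.1] turn 0.0 (alt -180.0)
```

View pics/s21c.png

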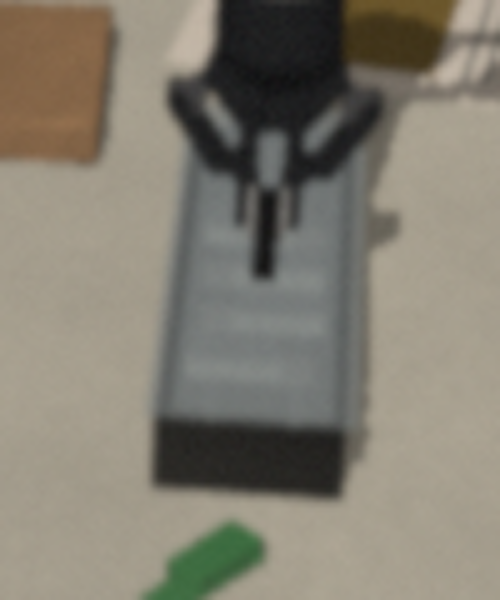

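Aligned, so I'll lower it gently.

Emit:
{"api": "move_arm", "payload": {"steps": [[0,0.5,3,0,5],[0,0.5,6,0,5],[0,0.5,8,0,5],[0,0.5,8,0,5],[0,0.5,8,0,5]]}}

```text
time: 39.45
tool_pos: [0.4525, -0.2039, 0.0607]
tcp_rot: [-2.256, -2.186, 0.0]
wrist_force: [0.0, -0.2, -2.5]
width: 0.136
```

Emit:
{"api": "move_arm", "payload": {"steps": [[0,0,1,0,5],[0,0,2,0,5],[0,0,2,0,5],[0,0,2,0,5]]}}

```text
time: 39.85
tool_pos: [0.4527, -0.204, 0.0603]
tcp_rot: [-2.256, -2.187, 0.0]
wrist_force: [-4.4, 2.9, 8.9]
width: 0.143
```

Emit:
{"api": "move_arm", "payload": {"steps": [[0,0,0,0,20],[0,0,0,0,30],[0,0,0,0,40],[0,0,0,0,40],[0,0,-15,0,40],[0,0,-45,0,40],[0,0,-90,0,40],[0,0,-100,0,40],[0,0,-100,0,40]]}}

```text
time: 40.75
tool_pos: [0.4545, -0.2049, 0.1615]
tcp_rot: [2.252, 2.183, 0.003]
wrist_force: [0.6, -0.6, -0.0]
width: 0.394
```

```bash
python3 - <<'E'
from h import *
c=snap('wrist','w22'); s=snap('side','s22'); crop('s22',260,120,360,240,5,'s22c')
q=cloud(c); m=(q[...,0]>.40)&(q[...,0]<.505)&(q[...,1]>-.3)&(q[...,1]<-.04)&(q[...,2]>.03)&(q[...,2]<.053)&(c['depth']>.18)
r=q[m]; A=np.c_[r[:,:2]-[.453,-.204],np.ones(len(r))]; k=np.linalg.lstsq(A,r[:,2],rcond=None)[0]; print(k,len(r),(r[:,2]-A@k).std())
pb(blobs(c,.043,.055,(.37,.54,-.42,.0),500,0))
q=cloud(s)
for y0 in np.arange(-.37,-.03,.04):
    mm=(abs(q[...,1]-y0)<.012)&(q[...,2]>.04)&(q[...,2]<.06)
    for xl in((.395,.42),(.43,.47),(.485,.51)):
        z=q[mm&(q[...,0]>xl[0])&(q[...,0]<xl[1])][:,2]; print(round(np.median(z)*1000,1) if len(z)>4 else None,end=' ')
    print()
go(0,0,0)
E
```

```text
[ 0.00049018 -0.00147253  0.04913612] 36175 0.0006913320127379254
px (276, 155) c 451.8 -218.2 L 323.9 W 118.6 yaw 88.1 z 49.1 n 45966
50.4 50.8 50.6 
51.0 50.6 51.3 
51.6 50.9 51.2 
51.3 50.3 50.8 
51.4 51.5 51.2 
50.4 52.0 51.2 
51.0 51.7 51.2 
50.7 51.6 50.3 
51.5 51.1 51.5 
p [ 452.  -203.6  157.9] jaw -1.79 q6 -25.3 t 40.85 tilt 0.06 F [-0.9 -0.2 -1.2] w 0.401
-> shift [ 189.3 -458.   158.4] turn 0.0 (alt 0.0)
```

View pics/w22.png

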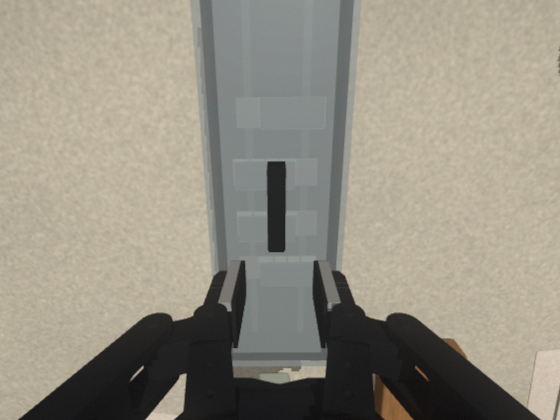

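View pics/s22c.png

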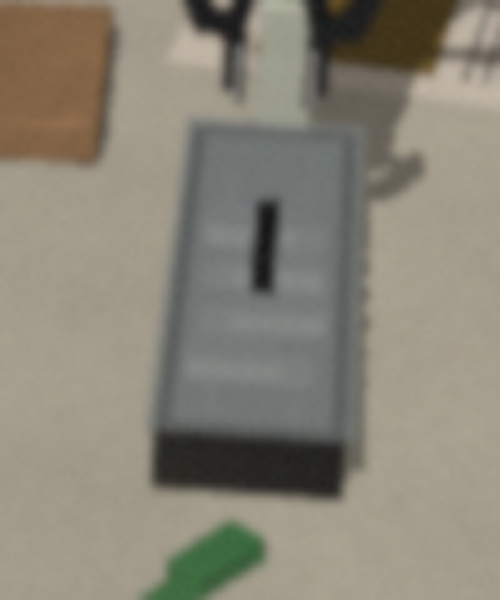

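```bash
python3 - <<'E'
from h import *
go(661,279,130)
E
```

```text
p [ 452.  -203.6  157.9] jaw -1.79 q6 -25.3 t 40.85 tilt 0.06 F [-0.9 -0.2 -1.2] w 0.401
-> shift [488.9 193.9  28. ] turn 0.0 (alt 0.0)
```

Emit:
{"api": "move_arm", "payload": {"steps": [[20,8,0,0,0],[60,24,0,0,0],[105,42,0,0,0],[150,60,0,0,0],[195,78,0,0,0],[240,95,0,0,0],[285,113,0,0,0],[330,131,0,0,0],[375,149,0,0,0],[420,167,10,0,0],[460,183,20,0,0],[485,193,28,0,0],[489,194,28,0,0],[489,194,28,0,0],[489,194,28,0,0]]}}

```text
time: 42.35
tool_pos: [0.6607, 0.2775, 0.1294]
tcp_rot: [-2.256, -2.186, 0.004]
wrist_force: [0.8, -0.6, 0.5]
width: -0.001
```

```bash
python3 - <<'E'
from h import *
c=snap('wrist','w23'); pb(blobs(c,.064,.076,(.62,.70,.23,.32),60,0))
go(662,279,74)
E
```

```text
px (282, 223) c 662.8 280.6 L 31.0 W 30.8 yaw 6.4 z 69.9 n 1573
p [661.  277.3 130.2] jaw -1.84 q6 22.6 t 42.40 tilt 0.09 F [-0.1 -0.6 -0.7] w 0.002
-> shift [ 1.8  1.  56.2] turn 0.0 (alt 0.0)
```

View pics/w23.png

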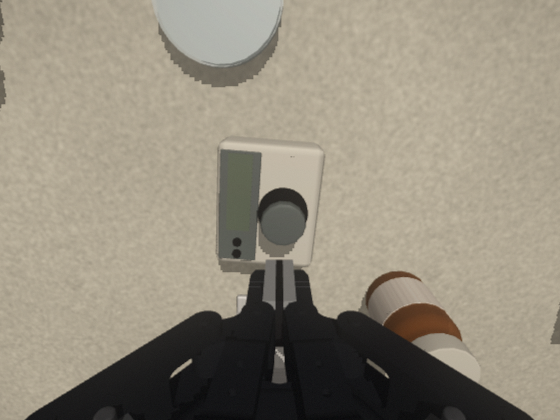

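Emit:
{"api": "move_arm", "payload": {"steps": [[3,2,30,0,0],[3,2,50,0,0],[3,2,57,0,0],[3,2,61,0,0],[3,2,65,0,0],[3,2,69,0,0],[3,2,71,0,0],[3,2,71,0,0],[3,2,71,0,0]]}}

```text
time: 43.3
tool_pos: [0.6643, 0.2811, 0.0631]
tcp_rot: [2.255, 2.186, 0.001]
wrist_force: [-5.1, -3.2, 7.5]
width: -0.004
```

Emit:
{"api": "move_arm", "payload": {"steps": [[0,0,2,0,0],[0,0,4,0,0],[0,0,4,0,0],[0,0,4,0,0]]}}

```text
time: 43.7
tool_pos: [0.6646, 0.2812, 0.0601]
tcp_rot: [2.255, 2.185, 0.002]
wrist_force: [-6.4, -4.2, 11.7]
width: -0.004
```

Emit:
{"api": "move_arm", "payload": {"steps": [[0,0,1,0,0],[0,0,3,0,0],[0,0,3,0,0],[0,0,3,0,0]]}}

```text
time: 44.1
tool_pos: [0.6647, 0.2813, 0.06]
tcp_rot: [2.255, 2.185, 0.003]
wrist_force: [-12.2, -5.8, 23.2]
width: -0.001
```

The plunger is at its stop: z is steady at 60 mm while the force rises to 23 N. I'll lift off and check everything.

Emit:
{"api": "move_arm", "payload": {"steps": [[0,0,-5,0,0],[0,0,-15,0,0],[0,0,-35,0,0],[0,0,-70,0,0],[0,0,-100,0,0],[0,0,-110,0,0],[0,0,-110,0,0],[0,0,-110,0,0]]}}

```text
time: 44.9
tool_pos: [0.6634, 0.2815, 0.162]
tcp_rot: [-2.256, -2.186, 0.001]
wrist_force: [-0.8, 0.1, -0.5]
width: 0.004
```

```bash
python3 - <<'E'
from h import *
c=snap('wrist','w24'); pb(blobs(c,.055,.080,(.62,.70,.23,.32),60,0))
t=snap('top','t24'); s=snap('side','s24'); go(0,0,0)
crop('s24',170,130,350,330,3,'s24c')
E
```

```text
px (278, 212) c 662.7 280.6 L 30.9 W 30.8 yaw 6.7 z 70.0 n 1215
p [662.4 281.2 160.1] jaw -1.79 q6 22.8 t 45.05 tilt 0.23 F [ 0.2 -0.2  0.8] w 0.005
-> shift [-301.5 -652.7  163. ] turn 0.0 (alt 0.0)
```

View pics/t24.png

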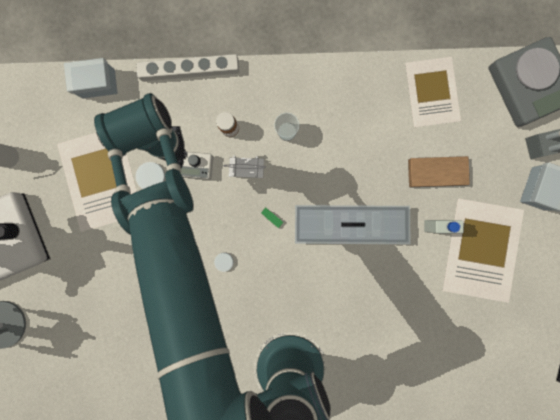

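View pics/s24c.png

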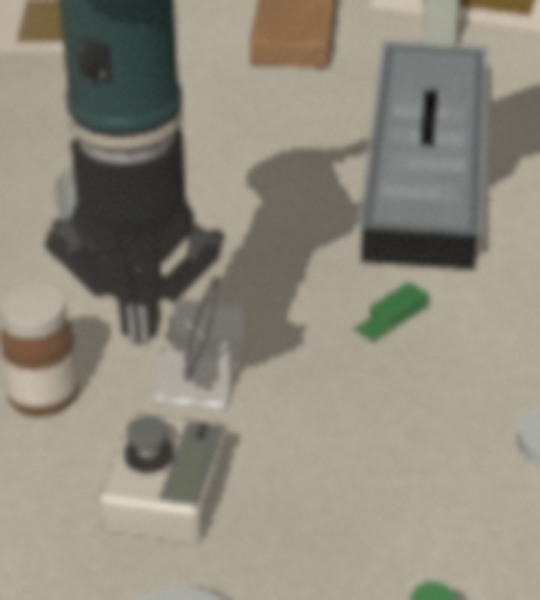

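View pics/w24.png

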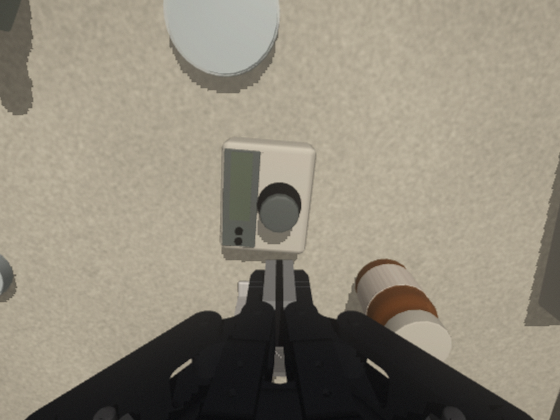

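```bash
python3 -c "
from workcell import bot
print(bot.finish_job())"
```

```text
the job is handed in; nothing more can be done
None
```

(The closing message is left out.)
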